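# Take the force gauge out of its foam case, turn it over and lay it on the test stand

## Task

Set up the force gauge on the hand test stand: it lies display down in its foam case with its flat end tucked under the foam overhang, so lift its shaft end first and draw it out at a tilt. Turn it over and lay it display up on the carriage plate, centred and square, with its shaft pointing at the specimen clamp. Handle it gently, never letting it drop or topple, leave the other things on the bench where they are, and let go of it at the end.

Things in the scene. Friction and masses are not known exactly. Their poses are not given: they have to be found in the camera images.
- gauge: Digital force gauge, 0.45 kg: light grey housing 132 mm long (x) x 56 wide (y, grip this) x 34 thick (z); origin at its centre. +x: shaft end. +z: out of the black face with display and keys; the back (-z) has a metal plate and 4 screw holes. Starts display down in the case. Stands by itself on its flat -x end. Turning over 6 rad/s or moving over 1 m/s counts as dropped or toppled
- gauge_shaft (a point): tip of the gauge's steel shaft, 91 mm from the gauge's origin along its +x: a collar 18 mm across and 5 long, then the 10 mm shaft 20 long, on the housing's centre line (axes as the gauge)
- gauge_tail (a point): centre of the gauge's flat end face, 66 mm from its origin along -x (axes as the gauge)
- case: Black instrument case, open, fixed: 270 mm (x) x 200 (y), rim 60 high, foam top 56 above the bench; handle at +x out to 155 mm. Origin: centre of underside, z up. Its lid, 30 mm high with foam bumps to 44, lies folded back flat on the bench beyond the -x side, from 141 to 411 mm out. The gauge lies along x, shaft to +x, centre at (-5, 0, 51) mm, 12 mm proud of the foam
- pocket (a point): middle of the pocket's foam floor, under the gauge's centre, 34 mm above the bench (axes as the case). Play about the gauge: 1.5 mm at each side and at the flat end, 5 mm at the shaft end, where the end wall (71 mm from here, up to the foam top) has a 22 mm wide open slot for collar and shaft, ending 103 mm from here
- overhang (a point): middle of the foam overhang's lower edge, 71 mm above the bench, 3 above the gauge, over the last 10 mm of its flat end (axes as the case). The block behind is 59 wide (y), 82 high, its face 11.5 mm behind this edge (-x). The gauge comes out neither straight up nor level: raise the shaft end 20 degrees while it shifts 12 mm towards the shaft, flat end low, then draw it 60 mm along its length
- wells (a point): point between the two finger wells, at mid height of the gauge, 38 mm from its centre towards the shaft (axes as the case). The wells flank the gauge from 43 mm before to 42 mm beyond this point (x), from its sides out to y = 62 mm either way, down to 18 mm above the bench
- stand: Horizontal hand test stand, fixed: aluminium base 360 mm (x, -185 to 175) x 130. Origin: centre of underside, z up, +x to the clamp. Black hand wheel 84 mm across at -x; at +x the specimen clamp: knurled jaws x = 112 to 158 mm, top 98 above the bench, a star knob out to y = 68 mm either side. Guide rods at y = 36 mm either side, tops 45 above the bench
- plate (a point): centre of the top face of the carriage plate, where the gauge is to lie: dark steel bar 136 mm (x) x 40 (y) x 10 thick, top 60 above the bench; the carriage block under it is 90 (x) x 100 (y), top 50 above the bench. +x points to the clamp, z up. Once laid, the gauge's origin is 17 mm above this point
- carriage (a joint): position of the carriage along the stand, 0 to 0.04 m towards the clamp; the feed screw holds it (about 20 N to shift it) and it may stay where it is
- bin: bystander: open blue plastic bin, 120 x 170 mm, 75 mm high, origin at the centre of its underside
- screwdriver: bystander: screwdriver with black handle, 190 mm long, lying on the bench, origin at mid length, handle to -x. All bystanders lie more than 0.58 m ahead of the robot; nearer than that, the bench between case and stand is clear
- knob: bystander: spare black star knob, 50 mm across, 16 mm thick, its 30 mm threaded stud pointing up, origin at the centre of its underside

How it is judged:
By the outcome, as a careful person would: the job done as asked, in the order asked, and still so for the second after the job is handed in, with the robot touching nothing.
It also fails if it takes over 58 s, if anything falls off the work surface, if the arm or the gripper's body presses on something with over 40 N, if the wrist force passes 120 N, or if a joint passes its speed limit or range.

## Robot

A 6-joint arm with a two-finger parallel gripper is mounted at the origin on the work surface. World frame = base frame: x ahead of the robot, y to its left, z up, the work surface at z = 0. Lengths are in m, angles in degrees, forces in N, time in s.
With the tool pointing down it reaches from about 0.25 to 0.725 m from the base axis. Payload 9.7 kg.
Tool frame: the origin (TCP) lies on the centre line of the jaws, within the pads' length; the fingertips stand 17 mm ahead of it and the grasp point (between the pads) lies 2 mm behind it; y points along the fingers, z is the direction in which the jaws open and shut, and the axes are right-handed (so a half turn about y gives the same grasp; the last joint's range is limited). The gripper opens to 85 mm and grips with 20 to 120 N. Pads are 22 mm wide; open, the fingers measure 114 mm over their backs; the gripper's body (76 mm by 85 mm) begins 54 mm behind the grasp point. The pads swing forward as they close: fully open they stand 13 mm farther back than shut.
Start: joints at [-76.834, 4.979, 10.078, 95.1, 0, 90], TCP at [0.125, -0.536, 0.248] pointing down, gripper open.
Joint ranges: [-179.16, 179.16], [-48.56, 103.87], [-65.8, 70.77], [-126.05, 130.52], [-82.76, 87.17], [-180, 180]. Speed limits (degrees/s): [127.2, 127.2, 147.25, 180, 180, 180].

## Interface

Orientations are given as [roll, pitch, yaw] about the fixed x, y, z axes, in that order (R = Rz(yaw) Ry(pitch) Rx(roll)).
In Python, from bench import env gives the robot as it stands.
- The arm moves only by the shell command python3 -m pendant 'ROWS' [FORCE]. ROWS is text: rows parted by semicolons, each of 7 numbers parted by spaces: the shift along the tool's x, y, z scaled (see below), then the turn, a rotation vector about the tool's x, y, z scaled (see below), then the gripper command: -1 is fully open, 1 is shut, values between are in proportion. A call has 1 to 10 rows; each row is the pose to reach, as a shift and turn from the pose measured when the call began, along the tool's axes at that moment; what a row does not reach only later rows make up. The controller multiplies each number of a shift by 0.2 m and each number of a turn by pi/4 rad. A row lasts 1/10 s, in which the tool goes at most 50 mm and 8.59 degrees, less where a joint would pass 70% of its speed; a pose out of reach is approached as far as the arm can. A call with a number of a shift or a turn outside -1 to 1 is refused whole. A call with a gripper value outside its range is refused whole. The fingers move at their own pace and stop on an object; FORCE is the grip in N (left out, the last holds). Time passes only in rows, so rows that repeat a pose let the fingers close. It gives the time, the measured TCP pose, the force and the opening at its end, in the units of the state.
- env.state(): the state, without advancing time (a new reading comes with each control period).
- env.get_image(name): name is "scene" or "top"; returns a dict with "color" (400x640x3 uint8, blue, green, red), "range_z" (400x640 float32, m along the optical axis (not along the pixel's ray), 0 where there is no reading), "vfov" (degrees; the focal length in pixels is half the picture's height over the tangent of half this angle, whatever the lens; pixels are square), "cx", "cy" (the principal point, pixels), "D" ([k1, k2, p1, p2, k3] as OpenCV has them; the pictures are not rectified), "xyz" and "attitude" of the camera in the world. Camera axes: x right, y up, looking along -z (the intrinsics and any distortion apply to the point x, -y, -z); pixel columns grow to the right and rows downward; lengths in m; the calibration is good to about 2 mm. A picture is of the moment at which its call begins.
- env.job_done(): hands the job in, once; it reports no verdict.
The state is a dict: "time_s": time; "joint_pos": joint angles; "qd": joint speeds; "joint_torque": joint torques, N m; "eef_pos": TCP position; "ee_rot": TCP orientation; "ft_force": force on the tool from outside, world axes, zero at the start; "moment": the same for the moment, N m; "grip_width": finger opening in m.
Only numpy, scipy, OpenCV 4.12 (cv2) and the standard library are available. Lean on these libraries where they do the work, as an engineer would, in place of code of your own. Each camera call takes 0.05 s, during which the arm holds its last target.

## Working session

There is one attempt and no reset: what is moved stays moved. The work goes in short steps, Python scripts to look and compute and a shell command to move; the robot and the scene stay as the last step left them, time stands still between calls to the robot, and variables do not carry over. Pictures are saved under pics/ and viewed, and the job is handed in when it is done.

```bash
ls; mkdir -p pics; python3 - <<'E'
from bench import env
import cv2
s=env.state()
for k,v in s.items(): print(k,v)
for n in ("scene","top"):
    d=env.get_image(n)
    print(n,d["vfov"],d["cx"],d["cy"],d["D"],d["xyz"],d["attitude"],(d["range_z"]>0).mean())
    cv2.imwrite(f"pics/{n}0.png",d["color"])
E
```

```text
pics
time_s 0.0
joint_pos [-7.68327758e+01  5.01063201e+00  1.00325175e+01  9.50990250e+01
  4.40325161e-04  8.99994880e+01]
qd [ 0.04112735  0.07009655  0.04110099 -0.04973988 -0.05052361  0.00410103]
joint_torque [-1.71438160e-04 -5.20384419e+01  4.64808047e+01  1.63295120e-02
 -8.54031214e-05  2.16636224e-06]
eef_pos [ 0.12523971 -0.53533047  0.2475702 ]
ee_rot [-9.00771394e+01  4.41014088e-04 -1.66832264e+02]
ft_force [-0.13936379 -0.32494503  0.20149758]
moment [ 0.01448516  0.01978845 -0.0108523 ]
grip_width 0.08527905549581814
scene 45.074943968434916 320.40019342588425 196.44963936176393 [0.02461631 0.         0.         0.         0.        ] [ 1.15352726 -0.47872262  1.21201351] [34.09195507  0.16676301 45.83093032] 0.995671875
top 45.56445693675619 324.1396127024005 197.68918117108095 [0.01612167 0.         0.         0.         0.        ] [0.43551103 0.02598916 1.21224953] [  7.76027624   0.86973842 -90.966129  ] 0.99608984375
```

View pics/scene0.png

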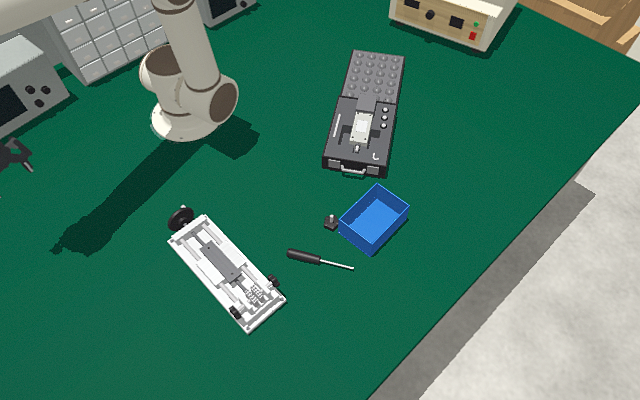

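View pics/top0.png

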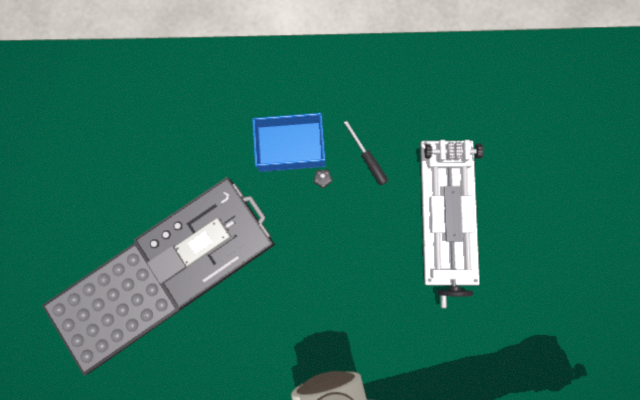

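```bash
cat > h.py <<'E'
import numpy as np, cv2
from scipy.spatial.transform import Rotation as R
def cam(d):
    f=d["color"].shape[0]/2/np.tan(np.radians(d["vfov"])/2)
    K=np.array([[f,0,d["cx"]],[0,f,d["cy"]],[0,0,1.]])
    return K,np.array(d["D"],float),R.from_euler("xyz",d["attitude"],degrees=True).as_matrix(),np.array(d["xyz"])
def ray(d,px):
    K,D,M,c=cam(d)
    p=cv2.undistortPoints(np.array(px,float).reshape(-1,1,2),K,D).reshape(-1,2)
    return (np.c_[p[:,0],-p[:,1],-np.ones(len(p))])@M.T,c
def onz(d,px,z):
    r,c=ray(d,px); return c+r*((z-c[2])/r[:,2])[:,None]
def cloud(d):
    h,w=d["range_z"].shape
    u,v=np.meshgrid(np.arange(w),np.arange(h))
    r,c=ray(d,np.c_[u.ravel(),v.ravel()])
    return (c+r*d["range_z"].reshape(-1,1)).reshape(h,w,3)
def proj(d,P):
    K,D,M,c=cam(d)
    q=(np.array(P,float).reshape(-1,3)-c)@M; q=q*[1,-1,-1]
    return cv2.projectPoints(q,np.zeros(3),np.zeros(3),K,D)[0].reshape(-1,2)
E
python3 - <<'E'
from bench import env
from h import *
import pickle
d=env.get_image("top"); e=env.get_image("scene")
pickle.dump((d,e),open("im0.pkl","wb"))
c=d["color"]
a=cv2.resize(c[170:300,120:290],None,fx=4.5,fy=4.5,interpolation=cv2.INTER_CUBIC); cv2.imwrite("pics/c1.png",a)
a=cv2.resize(c[130:310,400:500],None,fx=3.3,fy=3.3,interpolation=cv2.INTER_CUBIC); cv2.imwrite("pics/c2.png",a)
for im in (d,e):
  X=cloud(im); m=im["range_z"]>0
  print("bench z",np.median(X[m][np.abs(X[m][:,2])<.02][:,2]))
X=cloud(d)
for p in [(203,241),(175,240),(453,212),(453,190),(453,235),(166,270),(240,240)]: print(p,X[p[1],p[0]].round(4))
E
```

```text
bench z 0.0005277232183515945
bench z -0.0006893967208658758
(203, 241) [0.4922 0.333  0.0697]
(175, 240) [0.4967 0.4061 0.0523]
(453, 212) [ 0.5522 -0.2709  0.0579]
(453, 190) [ 0.6059 -0.2734  0.0594]
(453, 235) [ 0.4965 -0.2677  0.0588]
(166, 270) [0.4251 0.4154 0.0827]
(240, 240) [0.4956 0.2544 0.0161]
```

View pics/c1.png

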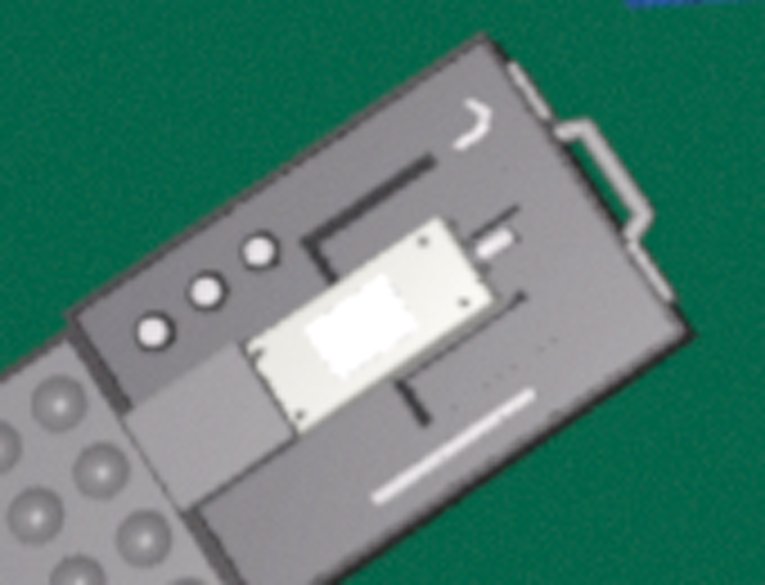

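View pics/c2.png

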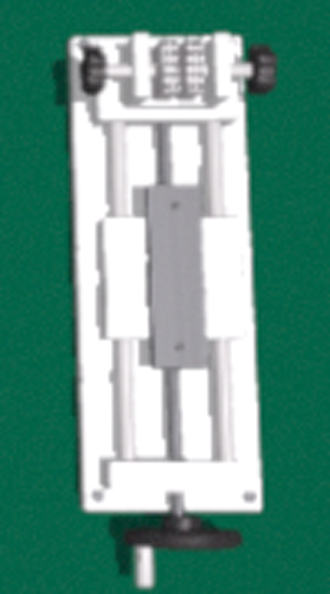

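```bash
python3 - <<'E'
from h import *
import pickle
d,e=pickle.load(open("im0.pkl","rb"))
def comp(mask,seed):
    n,l=cv2.connectedComponents(mask.astype(np.uint8)); 
    return (l==l[seed[1],seed[0]]).astype(np.uint8)
def rect(im,m,z):
    cs,_=cv2.findContours(m,cv2.RETR_EXTERNAL,cv2.CHAIN_APPROX_NONE)
    c=max(cs,key=cv2.contourArea).reshape(-1,2)
    P=onz(im,c,z)
    r=cv2.minAreaRect((P[:,:2]*1000).astype(np.float32))
    b=cv2.boxPoints(r)
    return r,b
cc=d["color"].astype(int)
mn=cc.min(2); mx=cc.max(2)
g=comp(mn>185,(203,241)); print(g.sum()); r,b=rect(d,g,.068); print("gauge",r,b.tolist())
for p in [(453,205)]:
  print(cc[p[1],p[0]])
hsv=cv2.cvtColor(d["color"],cv2.COLOR_BGR2HSV)
m=(mx>90)&(mx<150)&(mx-mn<25)
pl=comp(cv2.erode(m.astype(np.uint8),np.ones((3,3))),(453,205)); print(pl.sum()); r,b=rect(d,pl,.060);print("plate",r,b.tolist())
# cloud based
X=cloud(d)
h=X[...,2]
ng=~((cc[...,1]>cc[...,2]+25)&(cc[...,1]>cc[...,0]+5))
# case: 
m=ng&(h>.02); cv2.imwrite("pics/m.png",np.hstack([m*255,g*255]).astype(np.uint8)[:, :])
n,l,st,ce=cv2.connectedComponentsWithStats(ng.astype(np.uint8))
for i in range(1,n):
    if st[i][4]>200: print(i,st[i],ce[i])
# stand base outline z~?
E
```

```text
1153
gauge ((491.3207702636719, 337.1036682128906), (55.5084114074707, 121.60140228271484), 33.747314453125) [[434.466552734375, 372.2408447265625], [502.01995849609375, 271.12982177734375], [548.1749877929688, 301.96649169921875], [480.62158203125, 403.0775146484375]]
[166 158 161]
251460
plate ((616.7806396484375, 62.1553955078125), (1638.0782470703125, 986.573974609375), 88.89575958251953) [[107.80120849609375, -747.2252807617188], [1094.1920166015625, -766.2379760742188], [1125.760009765625, 871.5360717773438], [139.3692626953125, 890.5487670898438]]
1 [    0     0   640    40 21882] [297.20039302  16.84759163]
2 [ 252  112   74   60 3940] [288.47208122 141.89238579]
3 [344 121  44  64 482] [368.91701245 158.93153527]
4 [ 420  140   64  168 8323] [449.55592935 215.16508471]
5 [314 170  18  18 240] [322.4125     177.82916667]
6 [   43   177   231   198 19104] [158.60626047 274.28177345]
7 [ 291  371   82   29 1772] [331.37020316 386.86117381]
```

```bash
python3 - <<'E'
from h import *
import pickle
d,e=pickle.load(open("im0.pkl","rb"))
cc=d["color"].astype(int)
g=cc.mean(2)
np.set_printoptions(linewidth=220)
for r in (195,212,230): print(r,g[r,436:474].round().astype(int))
for c in (449,453,457): print(c,g[180:248,c].round().astype(int))
X=cloud(d)
print("z row212",(X[212,436:474,2]*1000).round().astype(int))
# case top outline: cloud points with z in .05..0.06
h=X[...,2]
ng=~((cc[...,1]>cc[...,2]+25)&(cc[...,1]>cc[...,0]+5))
n,l,st,ce=cv2.connectedComponentsWithStats(ng.astype(np.uint8))
for lab,z in((6,.060),(4,.02)):
    m=(l==lab).astype(np.uint8)
    cs,_=cv2.findContours(m,cv2.RETR_EXTERNAL,cv2.CHAIN_APPROX_NONE)
    c=cs[0].reshape(-1,2); ap=cv2.approxPolyDP(cs[0],4,True).reshape(-1,2); print(lab,[(tuple(p),*(onz(d,p,z)[0,:2]*1000).round(1)) for p in ap])
E
```

```text
195 [223 220 218 229 208 182 179 165 135 162 162 160 162 161 164 160 159 162 161 162 158 160 159 159 159 162 176 180 197 210 217 212 222 234 237 240 253 255]
212 [255 255 255 255 255 255 255 247 161 121 162 164 164 164 164 163 162 161 161 162 162 160 161 163 167 201 249 255 255 255 255 255 255 255 255 255 255 243]
230 [255 255 255 255 255 255 255 255 251 164 140 162 167 165 165 165 165 163 160 162 162 162 160 161 163 179 227 255 255 255 255 255 255 255 255 255 255 255]
449 [134 132 132 132 128 122 153 160 161 161 162 162 162 164 162 161 163 163 160 163 163 163 164 164 163 163 162 164 164 164 163 164 164 163 164 165 165 163 165 165 165 166 165 164 165 165 166 165 166 164 165 165 165 166
 166 165 165 165 168 166 163 144 168 177 177 176 177 179]
453 [255 255 255 255 255 237 188 162 160 161 158 136 131 149 158 162 160 162 161 161 160 160 160 160 159 162 161 161 162 161 160 160 161 160 160 160 162 161 159 161 161 161 162 161 161 162 162 162 163 163 163 162 162 158
 151 134 154 165 163 165 162 137 148 160 161 164 163 164]
457 [255 255 255 255 255 238 188 159 159 159 158 159 159 159 160 160
[... 1310 characters left out ...]
)), np.float64(324.0), np.float64(-241.4)), ((np.int32(447), np.int32(295)), np.float64(352.5), np.float64(-255.0)), ((np.int32(472), np.int32(294)), np.float64(354.0), np.float64(-315.8)), ((np.int32(458), np.int32(284)), np.float64(378.5), np.float64(-283.2)), ((np.int32(479), np.int32(283)), np.float64(380.2), np.float64(-334.4)), ((np.int32(473), np.int32(157)), np.float64(695.4), np.float64(-338.5)), ((np.int32(482), np.int32(156)), np.float64(697.5), np.float64(-361.4)), ((np.int32(483), np.int32(147)), np.float64(720.9), np.float64(-365.3)), ((np.int32(476), np.int32(144)), np.float64(729.1), np.float64(-348.1)), ((np.int32(473), np.int32(149)), np.float64(716.2), np.float64(-339.7))]
```

```bash
cat > meas.py <<'E'
from h import *
import pickle
def cross(v,lev,up):
    for i in range(len(v)-1):
        a,b=v[i],v[i+1]
        if (up and a<lev<=b) or (not up and a>=lev>b): return i+(lev-a)/(b-a)
E
python3 - <<'E'
from meas import *
d,e=pickle.load(open("im0.pkl","rb"))
g=d["color"].astype(float).mean(2)
L=[];Rr=[]
for r in range(196,233):
    row=g[r,440:457]; k=np.argmin(row[:9]); x=cross(row[k:],(row[k]+162)/2,True)
    if x is not None: L.append((440+k+x,r))
    row=g[r,455:470]; x=cross(row,208,True)
    if x is not None and 202<r<228: Rr.append((455+x,r))
T=[];B=[]
for c in range(454,460):
    x=cross(g[180:195,c],208,False); T.append((c,180+x))
    x=cross(g[230:250,c],205,True); B.append((c,230+(x or np.nan)))
print(T,B)
for n,P in (("L",L),("R",Rr)):
    Q=onz(d,P,.060)[:,:2]*1000
    f=np.polyfit(Q[:,0],Q[:,1],1); print(n,len(P),"yaw",np.degrees(np.arctan(f[0])),"y@555",np.polyval(f,555),"res",np.std(Q[:,1]-np.polyval(f,Q[:,0])))
print("T",onz(d,T,.06)*1000); print("B",onz(d,B,.06)*1000)
# base side edges z=?
for z in (.0,.02): 
  for seed,rng in(("l",range(165,275)),):
    A=[];Bq=[]
    for r in rng:
        row=g[r,405:440]; x=cross(row,(row[:8].mean()+250)/2,True); A.append((405+x,r))
    Q=onz(d,A,z)[:,:2]*1000; f=np.polyfit(Q[:,0],Q[:,1],1); print("base left z",z,np.degrees(np.arctan(f[0])),np.polyval(f,555),np.std(Q[:,1]-np.polyval(f,Q[:,0])))
E
```

```text
[(454, np.float64(185.64429530201343)), (455, np.float64(185.5921052631579)), (456, np.float64(185.6083916083916)), (457, np.float64(185.59731543624162)), (458, np.float64(185.58940397350995)), (459, np.float64(185.36923076923077))] [(454, np.float64(242.41304347826087)), (455, np.float64(241.38235294117646)), (456, np.float64(241.34466019417476)), (457, np.float64(241.33823529411765)), (458, np.float64(241.35467980295567)), (459, np.float64(241.34466019417476))]
L 36 yaw -1.2672591284251808 y@555 -252.7069084494648 res 0.7538183738814573
R 25 yaw -0.6216737822850827 y@555 -289.80600641369 res 0.254263862236086
T [[ 616.46173582 -276.20023035   60.        ]
 [ 616.54311784 -278.62846491   60.        ]
 [ 616.45560466 -281.04738332   60.        ]
 [ 616.43557794 -283.46964286   60.        ]
 [ 616.40774552 -285.89120113   60.        ]
 [ 616.90336288 -288.34111214   60.        ]]
B [[ 478.68719722 -268.78453803   60.        ]
 [ 481.10880269 -271.30175313   60.        ]
 [ 481.15899134 -273.68988273   60.        ]
 [ 481.13450559 -276.07366065   60.        ]
 [ 481.05541573 -278.45413512   60.        ]
 [ 481.03955343 -280.83782853   60.        ]]
base left z 0.0 -0.9172639874799583 -208.95432533957293 0.18249063121923811
base left z 0.02 -0.9172639874799595 -205.10973095313253 0.17947985452429763
```

```bash
python3 - <<'E'
from meas import *
d,e=pickle.load(open("im0.pkl","rb"))
# predicted plate & gauge outlines drawn on scene crop
yw=np.radians(-.92); c=np.array([548.8,-271,60])/1000
def box(c,yw,hx,hy):
    u=np.array([np.cos(yw),np.sin(yw),0]); v=np.array([-u[1],u[0],0])
    return np.array([c+u*a+v*b for a,b in((hx,hy),(hx,-hy),(-hx,-hy),(-hx,hy))])
B=box(c,yw,.068,.020)
yg=np.radians(-56.2)
# gauge from mask: shaft end edge mid
s=np.array([(502.0+548.2)/2,(271.1+302)/2,68])/1000
ug=np.array([np.cos(yg),np.sin(yg),0]); G=box(s-ug*.066,yg,.066,.028)
print("gauge centre est",s-ug*.066)
def draw(im,name,x0,x1,y0,y1,k,Ps):
    a=cv2.resize(im["color"][y0:y1,x0:x1],None,fx=k,fy=k,interpolation=cv2.INTER_CUBIC)
    for P in Ps:
        p=((proj(im,P)-[x0,y0]+.5)*k*8).astype(np.int32); cv2.polylines(a,[p.reshape(-1,1,2)],True,(0,0,255),1,cv2.LINE_AA,3)
    cv2.imwrite("pics/"+name,a)
draw(e,"s1.png",160,300,200,340,4,[B])
draw(e,"s2.png",315,415,80,185,5,[G])
draw(d,"s3.png",400,500,150,300,3.5,[B])
draw(d,"s4.png",140,280,180,290,5,[G])
E
```

```text
gauge centre est [0.48838449 0.34139497 0.068     ]
```

View pics/s1.png

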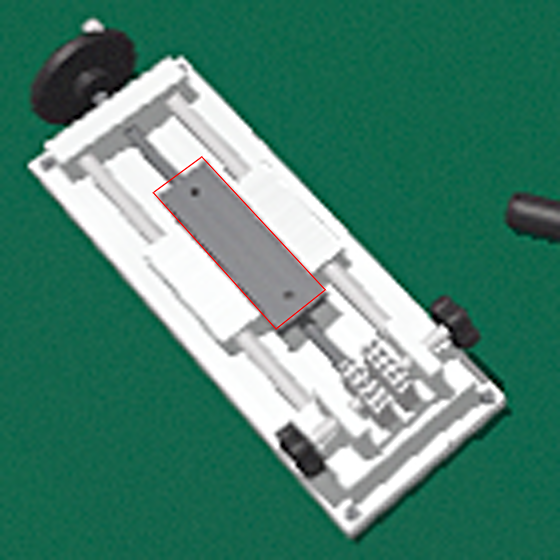

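View pics/s2.png

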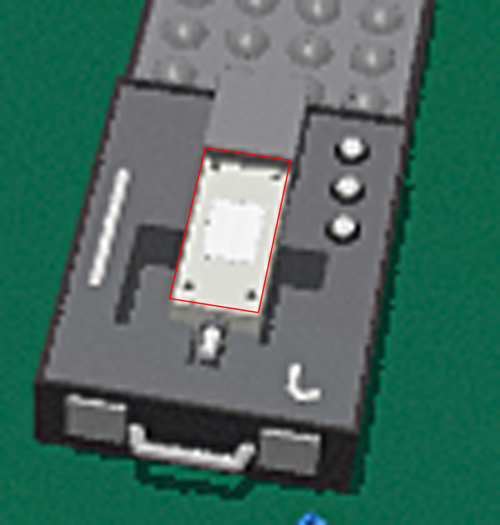

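View pics/s4.png

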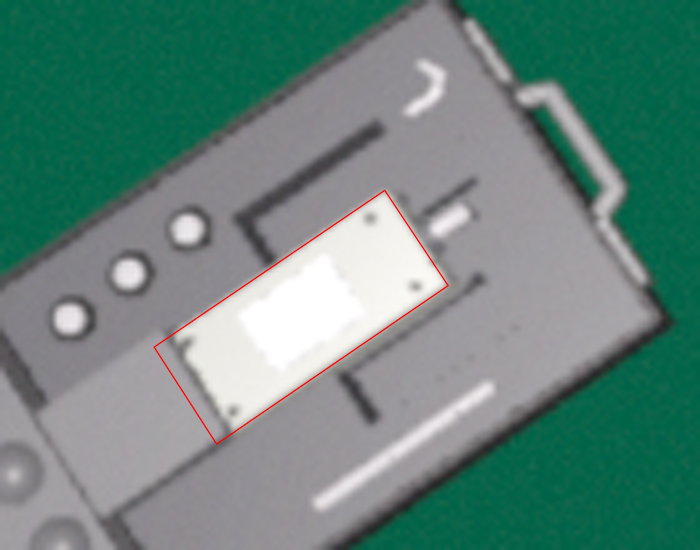

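```bash
python3 - <<'E'
from meas import *
from scipy.ndimage import map_coordinates
d,e=pickle.load(open("im0.pkl","rb"))
def edges(im,c,yw,z,hx,hy,lev=None,rng=.008):
    """sub-pixel edge points across long sides and +x end, returns local coords"""
    g=im["color"].astype(float).mean(2)
    u=np.array([np.cos(yw),np.sin(yw),0]); v=np.array([-u[1],u[0],0]); out={}
    for name,a,n,off,ts in(("+y",u,v,hy,np.linspace(-hx*.6,hx*.9,40)),("-y",u,-v,hy,np.linspace(-hx*.6,hx*.9,40)),("+x",v,u,hx,np.linspace(-hy*.85,hy*.85,25))):
        P=[]
        for t in ts:
            s=np.linspace(-rng,rng,81); W=c+a*t+n*(off+s)[:,None]; p=proj(im,W)
            val=map_coordinates(g,[p[:,1],p[:,0]],order=1)
            k=np.argmin(np.gradient(np.convolve(val,np.ones(9)/9,"same"))[8:-8])+8
            P.append((t,off+s[k]))
        P=np.array(P); f=np.polyfit(P[:,0],P[:,1],1); r=P[:,1]-np.polyval(f,P[:,0]); ok=abs(r)<.0015
        f=np.polyfit(P[ok,0],P[ok,1],1)
        out[name]=(round(np.degrees(np.arctan(f[0])),2),round(f[1]*1000,2),ok.sum())
    return out
for im in(d,e): print(edges(im,np.array([.4884,.3414,.068]),np.radians(-56.2),.068,.066,.028))
E
```

```text
{'+y': (np.float64(-0.11), np.float64(27.66), np.int64(40)), '-y': (np.float64(0.04), np.float64(27.67), np.int64(40)), '+x': (np.float64(0.38), np.float64(66.78), np.int64(24))}
{'+y': (np.float64(0.45), np.float64(29.49), np.int64(40)), '-y': (np.float64(-0.22), np.float64(25.46), np.int64(40)), '+x': (np.float64(0.29), np.float64(69.11), np.int64(21))}
```

```bash
cat > pl.py <<'E'
from h import *
from bench import env
import json
def Rtool(az,alpha,flip=False):
    """tool x horizontal dir az (deg) when alpha=0; alpha tilts approach from down toward x dir"""
    u=np.array([np.cos(np.radians(az)),np.sin(np.radians(az)),0]);Z=np.array([0,0,1.]);a=np.radians(alpha)
    y=np.sin(a)*u-np.cos(a)*Z; x=np.cos(a)*u+np.sin(a)*Z
    return np.c_[x,y,np.cross(x,y)]
def cur():
    s=env.state(); return R.from_euler("xyz",s["ee_rot"],degrees=True).as_matrix(),np.array(s["eef_pos"]),s
def plan(Rt,pt):
    R0,p0,s=cur(); sh=R0.T@(np.array(pt)-p0)/.2; tn=R.from_matrix(R0.T@Rt).as_rotvec()/(np.pi/4)
    print("shift",sh.round(3),"turn",tn.round(3),"| mm",np.linalg.norm(sh)*200,"deg",np.linalg.norm(tn)*45)
def log():
    R0,p0,s=cur()
    open("log.txt","a").write(json.dumps([list(map(float,s[k])) for k in("joint_pos","eef_pos","ee_rot")])+"\n")
    print("t %.2f"%s["time_s"],"q",np.round(s["joint_pos"],1),"p",(p0*1000).round(1),"F",np.round(s["ft_force"],1),"w",round(s["grip_width"]*1000,1))
    print("x",R0[:,0].round(3),"y",R0[:,1].round(3),"z",R0[:,2].round(3))
E
python3 - <<'E'
from pl import *
log()
plan(Rtool(-56.2,0),[.5,.32,.3])
plan(Rtool(-110,-25),[.35,-.3,.3])
E
```

```text
t 0.20 q [-76.8   5.   10.1  95.1  -0.   90. ] p [ 125.2 -535.4  247.8] F [-0.  -0.1 -0.1] w 85.5
x [-0.974 -0.228  0.   ] y [-0.     0.001 -1.   ] z [ 0.228 -0.974 -0.001]
shift [-2.799 -0.258 -3.738] turn [ 1.000e-03 -2.459e+00 -1.000e-03] | mm 935.3655277359065 deg 110.63376525889082
shift [-1.362 -0.26  -0.89 ] turn [-0.274 -1.242  0.508] | mm 329.63847546439763 deg 61.657526195075576
```

```bash
L='from pl import *
log()'; python3 -m pendant '-0.5 -0.1 -0.3 0 -0.5 0.2 -1; -1 -0.2 -0.7 0 -1 0.4 -1; -1 -0.2 -0.7 0 -1 0.4 -1; -1 -0.2 -0.7 0 -1 0.4 -1; -1 -0.2 -0.7 0 -1 0.4 -1; -1 -0.2 -0.7 0 -1 0.4 -1'; python3 -c "$L"
python3 -m pendant '-1 0 -0.7 0 -1 -0.4 -1; -1 0 -0.7 0 -1 -0.4 -1; -1 0 -0.7 0 -1 -0.4 -1; -1 0 -0.7 0 -1 -0.4 -1; -1 0 -0.7 0 -1 -0.4 -1; -1 0 -0.7 0 -1 -0.4 -1; -1 0 -0.7 0 -1 -0.4 -1'; python3 -c "$L"
python3 -m pendant '-1 -0.1 0 0.4 0 -0.4 -1; -1 -0.1 0 0.4 0 -0.4 -1; -1 -0.1 0 0.4 0 -0.4 -1;-1 -0.1 0 0.4 0 -0.4 -1; -1 -0.1 0 0.4 0 -0.4 -1'; python3 -c "$L
plan(Rtool(-56.2,-20),[.5,.32,.25])"
```

```text
time_s: 0.8
eef_pos: [0.2904, -0.3504, 0.2898]
ee_rot: [-82.8, 16.2, -119.9]
ft_force: [0.4, -1.2, -0.1]
grip_width: 0.0853
t 0.80 q [-60.6  -6.2   2.2 100.5  17.6  60. ] p [ 290.4 -350.4  289.8] F [ 0.4 -1.2 -0.1] w 85.3
x [-0.478 -0.832 -0.28 ] y [ 0.246  0.178 -0.953] z [ 0.843 -0.525  0.12 ]
time_s: 1.5
eef_pos: [0.2678, -0.1083, 0.33]
ee_rot: [-80.0, -9.6, -77.8]
ft_force: [0.8, 0.8, 1.1]
grip_width: 0.0855
t 1.50 q [-19.4 -39.3 -15.1 100.7  -2.8  57.2] p [ 267.8 -108.3  330. ] F [0.8 0.8 1.1] w 85.5
x [ 0.208 -0.964  0.166] y [ 0.204 -0.123 -0.971] z [0.957 0.236 0.171]
time_s: 2.0
eef_pos: [0.253, -0.004, 0.3238]
ee_rot: [-71.9, -20.8, -81.1]
ft_force: [0.9, -0.2, 0.1]
grip_width: 0.0856
t 2.00 q [ 24.8 -47.7 -21.7 102.9 -24.2  99.7] p [253.   -4.  323.8] F [ 0.9 -0.2  0.1] w 85.6
x [ 0.145 -0.924  0.355] y [ 0.359 -0.285 -0.889] z [0.922 0.257 0.29 ]
shift [-1.448  0.31   1.447] turn [-0.375 -0.419  0.973] | mm 414.05882854133597 deg 50.5795331797157
```

```bash
L='from pl import *
log()'; python3 -m pendant '-0.7 0.1 0.8 -0.3 -0.3 0.8 -1; -0.7 0.1 0.8 -0.3 -0.3 0.8 -1;-0.7 0.1 0.8 -0.3 -0.3 0.8 -1;-0.7 0.1 0.8 -0.3 -0.3 0.8 -1;-0.7 0.1 0.8 -0.3 -0.3 0.8 -1;-0.7 0.1 0.8 -0.3 -0.3 0.8 -1'; python3 -c "$L
plan(Rtool(-56.2,-20),[.5,.32,.25])"

```

```text
time_s: 2.6
eef_pos: [0.3899, 0.1602, 0.2993]
ee_rot: [-87.9, 12.7, -61.9]
ft_force: [-0.2, -1.1, -1.9]
grip_width: 0.0856
t 2.60 q [ 14.2 -10.8  -0.  101.7  12.9  76.2] p [389.9 160.2 299.3] F [-0.2 -1.1 -1.9] w 85.6
x [ 0.46  -0.86  -0.221] y [-0.071  0.212 -0.975] z [0.885 0.464 0.036]
shift [-0.38   0.37   0.849] turn [-0.082 -0.118  0.163] | mm 200.2309962489462 deg 9.792936232928323
```

```bash
L='from pl import *
log()'; python3 -m pendant '-0.38 0.37 0.85 -0.08 -0.12 0.16 -1; -0.38 0.37 0.85 -0.08 -0.12 0.16 -1; -0.38 0.37 0.85 -0.08 -0.12 0.16 -1; -0.38 0.37 0.85 -0.08 -0.12 0.16 -1; -0.38 0.37 0.85 -0.08 -0.12 0.16 -1; -0.38 0.37 0.85 -0.08 -0.12 0.16 -1'; python3 -c "$L"
cat > kin.py <<'E'
from h import *
import json
from scipy.optimize import least_squares
D=[json.loads(l) for l in open("log.txt")]
Q=np.radians([d[0] for d in D]);P=np.array([d[1] for d in D]);RR=R.from_euler("xyz",[d[2] for d in D],degrees=True).as_matrix()
def fk(x,q):
    a,h,L1,g1,L2,g2,M,N=x
    p=q[1]-q[2]+q[3]
    e=lambda t:np.array([np.cos(t),0,-np.sin(t)])
    v=np.array([a,0,h])+L1*e(q[1]+g1)+L2*e(q[1]-q[2]+g2)+M*e(p)
    W=R.from_euler("z",q[0])*R.from_euler("y",p)*R.from_euler("z",q[4])
    pos=R.from_euler("z",q[0]).apply(v)+W.apply([N,0,0])
    return pos,W.as_matrix()
x0=[0,.2,.35,-1.57,.3,0,.05,.2]
s=least_squares(lambda x:np.concatenate([fk(x,q)[0]-p for q,p in zip(Q,P)]+[.001*(np.array(x)-x0)]),x0)
if __name__=="__main__":
    print(s.x.round(4)); print([(np.linalg.norm(fk(s.x,q)[0]-p)*1000).round(1) for q,p in zip(Q,P)])
    for q,M in zip(Q,RR): print(fk(s.x,q)[1][:,0].round(3),M[:,1].round(3))
E
python3 kin.py
```

```text
time_s: 3.2
eef_pos: [0.5002, 0.3198, 0.2489]
ee_rot: [-90.0, 19.8, -56.2]
ft_force: [-0.6, -0.5, 0.6]
grip_width: 0.0854
t 3.20 q [23.9 13.4 17.8 98.  19.5 79.5] p [500.2 319.8 248.9] F [-0.6 -0.5  0.6] w 85.4
x [ 0.523 -0.782 -0.339] y [-0.189  0.282 -0.941] z [ 0.831  0.556 -0.   ]
[ 0.      0.16    0.4201 -1.5707  0.52   -0.0693  0.1442  0.268 ]
[np.float64(0.0), np.float64(0.0), np.float64(0.0), np.float64(0.0), np.float64(0.0), np.float64(0.0)]
[-0.     0.001 -1.   ] [-0.     0.001 -1.   ]
[ 0.246  0.178 -0.953] [ 0.246  0.178 -0.953]
[ 0.204 -0.123 -0.971] [ 0.204 -0.123 -0.971]
[ 0.359 -0.285 -0.889] [ 0.359 -0.285 -0.889]
[-0.071  0.212 -0.975] [-0.071  0.212 -0.975]
[-0.189  0.282 -0.941] [-0.189  0.282 -0.941]
```

```bash
cat > ik.py <<'E'
from kin import *
a,h,L1,g1,L2,g2,M,N=s.x
LO=np.array([-179.16,-48.56,-65.8,-126.05,-82.76,-180]);HI=np.array([179.16,103.87,70.77,130.52,87.17,180])
def j6of(q,Rt):
    W=fk(s.x,q)[1]; B=np.c_[-W[:,1],W[:,0],W[:,2]]  # tool frame at j6=90
    r=R.from_matrix(B.T@Rt).as_rotvec(); return r[1]
sg=[]
for q,Rt in zip(Q,RR): sg.append((j6of(q,Rt),q[5]-np.pi/2))
sg=np.array(sg); S=np.sign((sg[:,0]*sg[:,1]).sum()); 
def ik(Rt,pt):
    y=Rt[:,1]; C=np.array(pt)-N*y; best=None
    j1=np.arctan2(C[1],C[0]); l=R.from_euler("z",-j1).apply(y)
    j5=np.arcsin(np.clip(l[1],-1,1)); p=np.arctan2(-l[2],l[0])
    r=np.hypot(C[0],C[1])-a-M*np.cos(p); z=C[2]-h+M*np.sin(p)
    D=np.hypot(r,z); c=(D*D-L1*L1-L2*L2)/(2*L1*L2)
    if abs(c)>1: return None
    # link angles (down positive): t1=j2+g1, t2=j2-j3+g2 ; elbow up: t1<t2
    d=np.arccos(c); base=np.arctan2(-z,r)
    t1=base-np.arctan2(L2*np.sin(d),L1+L2*np.cos(d)); t2=t1+d
    j2=t1-g1; j3=j2-(t2-g2); j4=p-j2+j3
    q=np.array([j1,j2,j3,j4,j5,0]); q[5]=np.pi/2+S*j6of(q,Rt)
    q=np.degrees(q); q[5]=(q[5]+180)%360-180
    return q
def marg(q):
    if q is None: return -99
    return min((q-LO).min(),(HI-q).min())
if __name__=="__main__":
    print(sg.round(3).tolist())
    for q,Rt,p in zip(Q,RR,P): print((ik(Rt,p)-np.degrees(q)).round(2))
E
python3 ik.py; python3 - <<'E'
from ik import *
from pl import Rtool
# lift poses
cg=np.array([.490,.3408,.051]); az=-56.2; u=np.array([np.cos(np.radians(az)),np.sin(np.radians(az)),0])
for a1 in(-30,-20,-10):
    for dz,t in((0,0),(.02,20),(.1,20),(.1,90+0)):
        q=ik(Rtool(az,a1+t),cg+u*.025+[0,0,dz]); print(a1,dz,t,None if q is None else q.round(0),round(marg(q),1))
# stand search
best=[]
for X in np.arange(.34,.56,.02):
  for Y in np.arange(-.1,.16,.02):
    for azt in range(-150,0,5):
      for a1 in(-30,-20,-10):
        for a2 in(-80,-70,-60):
          q1=ik(Rtool(azt,90+a1),[X,Y,.09]); q2=ik(Rtool(azt,a2),[X,Y,.07])
          m=min(marg(q1),marg(q2)); best.append((m,X,Y,azt,a1,a2))
best.sort(reverse=True)
for a2 in(-80,-70,-60):
  for a1 in(-30,-20,-10):
    b=[x for x in best if x[5]==a2 and x[4]==a1][0]; print(np.round(b,2), ik(Rtool(b[3],90+a1),[b[1],b[2],.09]), ik(Rtool(b[3],a2),[b[1],b[2],.07]))
E
```

```text
[[-0.0, -0.0], [-0.524, -0.524], [-0.572, -0.572], [0.169, 0.169], [-0.241, -0.241], [-0.183, -0.183]]
[ 0.  0.  0. -0.  0.  0.]
[-0. -0. -0. -0. -0. -0.]
[ 0. -0.  0.  0. -0.  0.]
[ 0.  0.  0.  0. -0.  0.]
[-0. -0. -0. -0. -0. -0.]
[-0. -0.  0.  0. -0. -0.]
-30 0 0 [20. 18. -0. 79. 29. 74.] 51.4
-30 0.02 20 [28. 12. -2. 77. 10. 84.] 53.6
-30 0.1 20 [28. 11.  6. 86. 10. 84.] 44.9
-30 0.1 90 [ 54.  29.  12. 103. -54. 126.] 27.0
-20 0 0 [24. 15. -2. 76. 20. 79.] 54.1
-20 0.02 20 [32. 12. -2. 76.  0. 89.] 54.3
-20 0.1 20 [32. 11.  6. 85.  0. 89.] 45.6
-20 0.1 90 [ 55.  36.  15. 114. -61. 139.] 16.4
-10 0 0 [28. 13. -3. 75. 10. 84.] 55.7
-10 0.02 20 [ 37.  12.  -2.  76. -10.  93.] 54.1
-10 0.1 20 [ 37.  11.   5.  85. -10.  93.] 45.4
-10 0.1 90 [ 56.  45.  19. 129. -65. 157.] 1.6
[ 2.27e+01  3.60e-01 -1.00e-01 -1.20e+02 -3.00e+01 -8.00e+01] [ 11.97848397  18.65832786 -12.77512525 107.76590135 -40.07575287
 150.93794299] [-55.23832127  23.91464774 -25.79669737 107.82160482  62.9739534
  20.22286023]
[ 1.863e+01  3.400e-01  4.000e-02 -9.000e+01 -2.000e+01 -8.000e+01] [ 40.64103181  20.86468
[... 939 characters left out ...]
 111.8751429   45.38343754
  21.64623305]
[ 32.19   0.42   0.1  -75.   -30.   -60.  ] [ 42.00920406  14.71153411 -15.38716562  98.08927155 -50.49518409
 135.55197582] [-14.50356651  18.17261289 -13.96288629  98.32856187  48.91396506
  41.46441532]
[ 2.68e+01  3.40e-01 -6.00e-02 -9.00e+01 -2.00e+01 -6.00e+01] [ 29.43295218  11.59411176 -28.16065894 103.71887866 -54.9257196
 148.77690629] [-40.66597528  15.08908541 -19.64856791 103.72189255  41.06378753
  30.19950654]
[ 1.984e+01  3.600e-01  6.000e-02 -6.500e+01 -1.000e+01 -6.000e+01] [ 50.29345734  20.68868599 -27.3229795  109.56250969 -62.92299461
 159.82342917] [-18.17042131  19.64477533 -14.15601678 106.03923378  39.16910268
  28.05748436]
```

```bash
python3 - <<'E'
from pl import *
Rt=Rtool(-56.2,-25); t=np.array([.5067,.3159,.050])
plan(Rt,t-.09*Rt[:,1]); plan(Rt,t-.03*Rt[:,1]); plan(Rt,t)
E
```

```text
shift [0.41  0.476 0.016] turn [ 0.    -0.     0.115] | mm 125.70595061128975 deg 5.185872678543635
shift [0.383 0.775 0.016] turn [ 0.    -0.     0.115] | mm 172.89518221426258 deg 5.185872678543635
shift [0.369 0.924 0.016] turn [ 0.    -0.     0.115] | mm 199.0932521202328 deg 5.185872678543635
```

```bash
python3 -m pendant '0.2 0.25 0.01 0 0 0.06 -1; 0.41 0.476 0.016 0 0 0.115 -1; 0.41 0.476 0.016 0 0 0.115 -1; 0.41 0.476 0.016 0 0 0.115 -1; 0.41 0.476 0.016 0 0 0.115 -1'; python3 - <<'E'
from pl import *
log()
Rt=Rtool(-56.2,-25); t=np.array([.5067,.3159,.050])
plan(Rt,t-.03*Rt[:,1]); plan(Rt,t)
for n in("scene","top"):
    d=env.get_image(n); p=proj(d,[.49,.34,.06])[0].astype(int)
    k=4; x0=max(p[0]-80,0);y0=max(p[1]-70,0)
    cv2.imwrite(f"pics/a_{n}.png",cv2.resize(d["color"][y0:y0+140,x0:x0+160],None,fx=k,fy=k,interpolation=cv2.INTER_CUBIC))
E
```

```text
time_s: 3.7
eef_pos: [0.5278, 0.2834, 0.1339]
ee_rot: [-89.9, 25.0, -56.3]
ft_force: [0.7, 0.6, 1.4]
grip_width: 0.0858
t 3.70 q [17.8 16.5  7.9 88.5 24.  72.5] p [527.8 283.4 133.9] F [0.7 0.6 1.4] w 85.8
x [ 0.503 -0.754 -0.422] y [-0.233  0.352 -0.907] z [0.832 0.555 0.001]
shift [0.002 0.312 0.002] turn [-0.003 -0.002  0.001] | mm 62.39154654581812 deg 0.15201807757046684
shift [0.001 0.462 0.002] turn [-0.003 -0.002  0.001] | mm 92.39056951711564 deg 0.15201807757046684
```

View pics/a_scene.png

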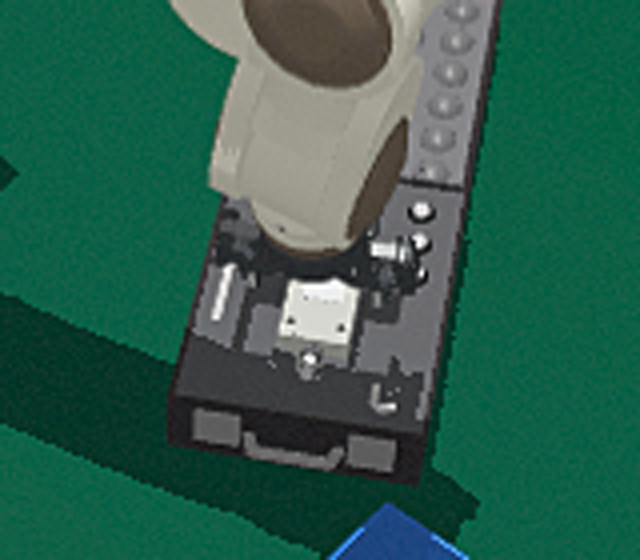

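View pics/a_top.png

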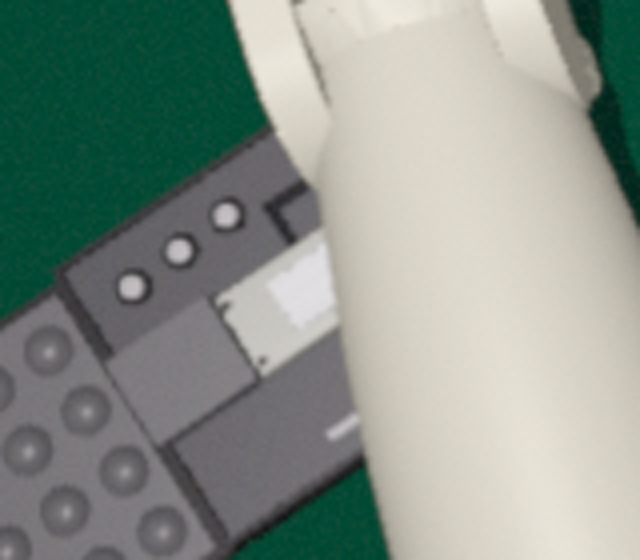

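```bash
python3 -m pendant '0 0.1 0.002 0 0 0 -1; 0 0.2 0.002 0 0 0 -1; 0 0.3 0.002 0 0 0 -1; 0 0.3 0.002 0 0 0 -1'; python3 -m pendant '0 0.04 0 0 0 0 -1; 0 0.08 0 0 0 0 -1; 0 0.12 0 0 0 0 -1; 0 0.155 0 0 0 0 -1; 0 0.155 0 0 0 0 -1'; python3 - <<'E'
from pl import *
log()
Rt=Rtool(-56.2,-25); t=np.array([.5067,.3159,.050]);plan(Rt,t)
E
```

```text
time_s: 4.2
eef_pos: [0.5136, 0.3068, 0.0806]
ee_rot: [-89.8, 24.9, -56.0]
ft_force: [-0.1, -0.4, -0.6]
grip_width: 0.0852
time_s: 4.7
eef_pos: [0.5058, 0.3178, 0.0515]
ee_rot: [-89.9, 24.9, -56.1]
ft_force: [0.5, 0.1, 0.7]
grip_width: 0.0856
t 4.70 q [21.5 16.6 -1.3 77.8 24.3 76.4] p [505.8 317.8  51.5] F [0.5 0.1 0.7] w 85.6
x [ 0.506 -0.752 -0.422] y [-0.233  0.351 -0.907] z [0.83  0.558 0.002]
shift [ 0.013  0.002 -0.001] turn [-0.002  0.003  0.001] | mm 2.575615203999866 deg 0.16153755704120418
```

```bash
python3 -m pendant '0 0 0 0 0 0 -0.36; 0 0 0 0 0 0 -0.36; 0 0 0 0 0 0 -0.36; 0 0 0 0 0 0 -0.36; 0 0 0 0 0 0 -0.36' 20; python3 -m pendant '0 0 0 0 0 0 1; 0 0 0 0 0 0 1; 0 0 0 0 0 0 1' 20;
```

```text
time_s: 5.2
eef_pos: [0.5059, 0.3177, 0.0516]
ee_rot: [-89.9, 24.9, -56.1]
ft_force: [-0.5, -0.5, 1.0]
grip_width: 0.0581
time_s: 5.5
eef_pos: [0.5059, 0.3176, 0.0517]
ee_rot: [-89.9, 24.9, -56.1]
ft_force: [-1.3, -1.6, 0.9]
grip_width: 0.056
```

```bash
cat > lift.py <<'E'
from pl import *
def gpose(th,sh,mar=.7):
    t=np.radians(th); return sh, 34+66*np.sin(t)+17*np.cos(t)+(mar if th>2 else mar*th/2)
E
python3 - <<'E'
from lift import *
R0,p0,s=cur(); az=-56.2; u=np.array([np.cos(np.radians(az)),np.sin(np.radians(az)),0]); Z=np.array([0,0,1.])
du=28.1;dz=p0[2]*1000-51
for th,sh in((2,0),(4,.4),(6,1),(8,1.6),(10,3),(12,5),(14,7),(16,9),(18,11),(20,13)):
    t=np.radians(th); gs,gz=gpose(th,sh)
    U=gs+du*np.cos(t)-dz*np.sin(t); W=gz+du*np.sin(t)+dz*np.cos(t)
    pt=p0*0; d=(u*(U-du)+Z*(W-51-dz))/1000
    sv=R0.T@d/.2; print(th,sh,sv.round(3),"turn z",-round(th/45,3))
E
python3 -m pendant '0 0 0 0 0 0 1; 0 0 0 0 0 0 1' 70
```

```text
2 0 [-0.009 -0.018  0.   ] turn z -0.044
4 0.4 [-0.014 -0.033  0.   ] turn z -0.089
6 1 [-0.018 -0.049  0.   ] turn z -0.133
8 1.6 [-0.023 -0.064  0.   ] turn z -0.178
10 3 [-0.024 -0.081  0.   ] turn z -0.222
12 5 [-0.023 -0.099  0.   ] turn z -0.267
14 7 [-0.021 -0.117  0.   ] turn z -0.311
16 9 [-0.02  -0.134  0.   ] turn z -0.356
18 11 [-0.018 -0.151  0.   ] turn z -0.4
20 13 [-0.017 -0.168  0.   ] turn z -0.444
time_s: 5.7
eef_pos: [0.5061, 0.3176, 0.0519]
ee_rot: [-89.8, 24.9, -56.1]
ft_force: [0.9, -1.5, 3.2]
grip_width: 0.0553
```

```bash
python3 -m pendant '-0.005 -0.009 0 0 0 -0.022 1; -0.009 -0.018 0 0 0 -0.044 1; -0.014 -0.033 0 0 0 -0.089 1; -0.018 -0.049 0 0 0 -0.133 1; -0.023 -0.064 0 0 0 -0.178 1; -0.023 -0.064 0 0 0 -0.178 1; -0.023 -0.064 0 0 0 -0.178 1' 70; python3 - <<'E'
from pl import *
log()
env.state()
d=env.get_image("scene"); p=proj(d,[.49,.34,.06])[0].astype(int)
k=5; x0=p[0]-60;y0=p[1]-50
cv2.imwrite(f"pics/b_scene.png",cv2.resize(d["color"][y0:y0+110,x0:x0+130],None,fx=k,fy=k,interpolation=cv2.INTER_CUBIC))
E
```

```text
time_s: 6.4
eef_pos: [0.5063, 0.3167, 0.0652]
ee_rot: [-89.9, 16.9, -56.1]
ft_force: [-0.6, -0.3, -4.0]
grip_width: 0.0553
t 6.40 q [24.6 13.9 -1.4 77.4 16.7 80.3] p [506.3 316.7  65.2] F [-0.6 -0.3 -4. ] w 55.3
x [ 0.534 -0.794 -0.291] y [-0.161  0.243 -0.957] z [0.83  0.558 0.002]
```

View pics/b_scene.png

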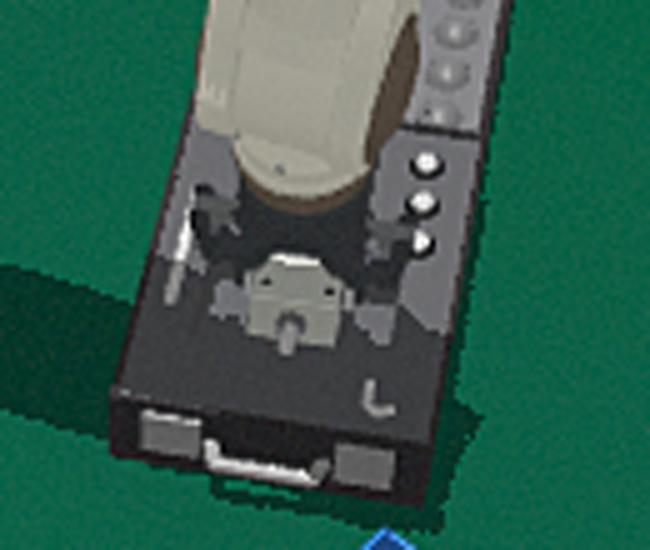

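```bash
python3 - <<'E'
from lift import *
az=-56.1; u=np.array([np.cos(np.radians(az)),np.sin(np.radians(az)),0]); Z=np.array([0,0,1.])
p0=np.array([.5060,.3177,.0517]); du=28.1;dz=.7
for th,sh,dr in((8,1.6,0),(10,3,0),(12,5,0),(14,7,0),(16,9,0),(18,11,0),(20,13,0),(20,13,70)):
    t=np.radians(th); gs,gz=gpose(th,sh); gs+=dr*np.cos(t); gz+=dr*np.sin(t)
    U=gs+du*np.cos(t)-dz*np.sin(t); W=gz+du*np.sin(t)+dz*np.cos(t)
    print(th,end=" "); plan(Rtool(az,-24.9+th),p0+(u*(U-du)+Z*(W-51-dz))/1000)
E
```

```text
8 shift [-0.    -0.002  0.001] turn [-0.003  0.    -0.001] | mm 0.411592725489315 deg 0.11941874074844469
10 shift [ 0.001 -0.018  0.001] turn [-0.003  0.    -0.045] | mm 3.685776489188919 deg 2.0342196951421863
12 shift [ 0.005 -0.036  0.001] turn [-0.003  0.    -0.09 ] | mm 7.239697864959774 deg 4.032596681867034
14 shift [ 0.009 -0.053  0.001] turn [-0.003  0.    -0.134] | mm 10.758796117695741 deg 6.032049363702664
16 shift [ 0.013 -0.07   0.002] turn [-0.003  0.    -0.178] | mm 14.224411990343885 deg 8.031774420952612
18 shift [ 0.017 -0.087  0.002] turn [-0.003  0.    -0.223] | mm 17.630376648146175 deg 10.03160896691329
20 shift [ 0.02  -0.103  0.002] turn [-0.003  0.    -0.267] | mm 20.972692231686032 deg 12.031498405066719
20 shift [ 0.3   -0.313  0.002] turn [-0.003  0.    -0.267] | mm 86.75557551854021 deg 12.031498405066719
```

```bash
python3 -m pendant '0.001 -0.018 0 0 0 -0.045 1; 0.005 -0.036 0.001 0 0 -0.09 1; 0.009 -0.053 0.001 0 0 -0.134 1; 0.013 -0.07 0.001 0 0 -0.178 1; 0.017 -0.087 0.001 0 0 -0.223 1; 0.02 -0.103 0.001 0 0 -0.267 1; 0.02 -0.103 0.001 0 0 -0.267 1' 70; python3 - <<'E'
from pl import *
log()
az=-56.1; R0,p0,s=cur()
u=np.array([np.cos(np.radians(az)),np.sin(np.radians(az)),0]);Z=np.array([0,0,1.])
d=(u*np.cos(np.radians(20))+Z*np.sin(np.radians(20)))
plan(Rtool(az,-4.9),p0+d*.07)
E
```

```text
time_s: 7.15
eef_pos: [0.5119, 0.3087, 0.0835]
ee_rot: [-89.9, 4.9, -56.1]
ft_force: [0.8, -0.2, -3.5]
grip_width: 0.055
t 7.15 q [28.9 11.7 -0.7 77.9  4.9 85. ] p [511.9 308.7  83.5] F [ 0.8 -0.2 -3.5] w 55.0
x [ 0.556 -0.827 -0.086] y [-0.046  0.072 -0.996] z [0.83  0.558 0.002]
shift [ 0.317 -0.147  0.   ] turn [-0.002  0.    -0.   ] | mm 70.0 deg 0.10856272311219523
```

```bash
python3 -m pendant '0.03 -0.014 0 0 0 0 1; 0.075 -0.035 0 0 0 0 1; 0.12 -0.056 0 0 0 0 1; 0.17 -0.079 0 0 0 0 1; 0.22 -0.102 0 0 0 0 1; 0.27 -0.125 0 0 0 0 1; 0.32 -0.148 0 0 0 0 1; 0.34 -0.158 0 0 0 0 1; 0.34 -0.158 0 0 0 0 1' 70; python3 - <<'E'
from pl import *
log()
d=env.get_image("scene"); p=proj(d,[.5,.3,.08])[0].astype(int)
k=5; x0=p[0]-60;y0=p[1]-50
cv2.imwrite(f"pics/c_scene.png",cv2.resize(d["color"][y0:y0+110,x0:x0+130],None,fx=k,fy=k,interpolation=cv2.INTER_CUBIC))
E
```

```text
time_s: 8.05
eef_pos: [0.5517, 0.2497, 0.1095]
ee_rot: [-89.9, 4.9, -56.1]
ft_force: [-0.4, 0.6, -4.0]
grip_width: 0.0552
t 8.05 q [22.2 12.9  3.5 81.5  4.8 78.3] p [551.7 249.7 109.5] F [-0.4  0.6 -4. ] w 55.2
x [ 0.555 -0.827 -0.086] y [-0.046  0.072 -0.996] z [0.83  0.557 0.002]
```

View pics/c_scene.png

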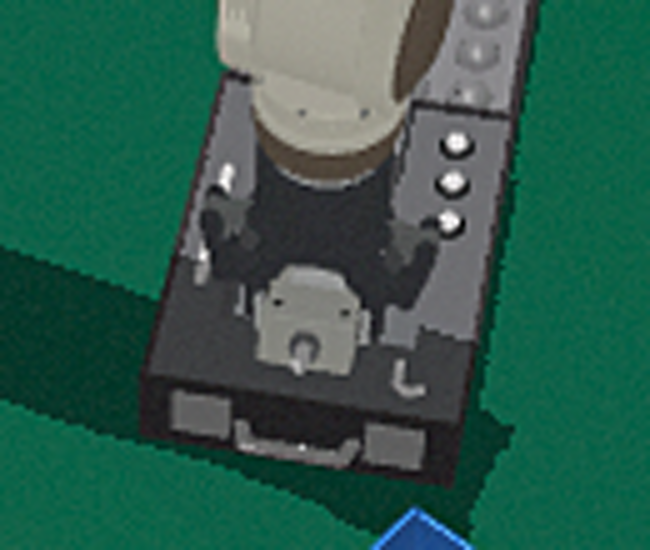

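```bash
python3 - <<'E'
from ik import *
from pl import *
for az,al,p in((-56.1,-4.9,[.552,.25,.22]),(-65,20,[.5,.18,.24]),(-72,45,[.45,.12,.24]),(-80,65.1,[.42,.08,.2]),(-80,65.1,[.42,.08,.094]),(-80,-70,[.42,.08,.07]),(-80,-70,[.42,-.03,.11]),(-80,20,[.42,.0,.2])):
    q=ik(Rtool(az,al),p); print(az,al,q.round(0),round(marg(q),1))
# final: gauge shaft dir -t=tool -x => tool x az = -0.9+180
for al in (20,10):
    for z in (.08,.2):
        q=ik(Rtool(179.1,al),[.549,-.271,z]); print(al,z,q.round(0),marg(q))
plan(Rtool(-56.1,-4.9),[.552,.25,.23])
E
```

```text
-56.1 -4.9 [22. 13. 16. 94.  5. 78.] 36.6
-65 20 [ 30.   2.   5.  94. -20.  95.] 36.6
-72 45 [ 37.   3.  -3. 103. -42. 117.] 27.5
-80 65.1 [ 40.  14.  -7. 116. -52. 144.] 14.7
-80 65.1 [ 40.  20. -13. 105. -52. 144.] 25.9
-80 -70 [-20.  25. -13. 106.  55.  31.] 24.9
-80 -70 [-31.  30.  -3. 118.  45.  22.] 12.4
-80 20 [ 13. -14. -15.  90. -20.  93.] 34.4
20 0.08 [-23.  32.  23. 100.  -7. 159.] 20.921523891773063
20 0.2 [-23.  33.  37. 113.  -7. 159.] 17.51529293759225
10 0.08 [-25.  23.  12.  88.  -4. 157.] 23.306008338436982
10 0.2 [-25.  23.  25. 102.  -4. 157.] 23.306008338436982
shift [-0.05  -0.602  0.004] turn [-0.002 -0.    -0.001] | mm 120.77800221220159 deg 0.11505676209198598
```

```bash
python3 -m pendant '-0.01 -0.1 0 0 0 0 1; -0.02 -0.22 0 0 0 0 1; -0.03 -0.34 0 0 0 0 1; -0.04 -0.46 0 0 0 0 1; -0.05 -0.56 0 0 0 0 1; -0.05 -0.6 0 0 0 0 1; -0.05 -0.6 0 0 0 0 1' 70; python3 - <<'E'
from pl import *
log()
plan(Rtool(-68,25),[.48,.16,.24])
E
```

```text
time_s: 8.8
eef_pos: [0.5515, 0.25, 0.2304]
ee_rot: [-89.8, 4.9, -56.1]
ft_force: [-0.5, -0.9, -4.6]
grip_width: 0.055
t 8.80 q [22.2 13.2 17.3 94.9  4.9 78.3] p [551.5 250.  230.4] F [-0.5 -0.9 -4.6] w 55.0
x [ 0.556 -0.827 -0.086] y [-0.045  0.073 -0.996] z [0.83  0.558 0.003]
shift [ 0.169 -0.065 -0.548] turn [-0.051  0.263 -0.663] | mm 115.3860969848127 deg 32.16516515720974
```

```bash
python3 -m pendant '0.02 -0.007 -0.055 -0.005 0.026 -0.066 1; 0.04 -0.016 -0.137 -0.013 0.066 -0.166 1; 0.065 -0.025 -0.22 -0.02 0.1 -0.26 1; 0.1 -0.04 -0.32 -0.03 0.15 -0.38 1; 0.13 -0.05 -0.42 -0.04 0.2 -0.5 1; 0.16 -0.06 -0.51 -0.048 0.25 -0.62 1; 0.17 -0.065 -0.55 -0.05 0.263 -0.663 1; 0.17 -0.065 -0.55 -0.05 0.263 -0.663 1' 70; python3 - <<'E'
from pl import *
log()
plan(Rtool(-80,65),[.42,.08,.20])
E
```

```text
time_s: 9.6
eef_pos: [0.4785, 0.1598, 0.2385]
ee_rot: [-90.1, -25.0, -67.9]
ft_force: [-0.2, 0.2, -4.0]
grip_width: 0.0548
t 9.60 q [ 31.3   0.5   1.5  95.4 -24.7 100.1] p [478.5 159.8 238.5] F [-0.2  0.2 -4. ] w 54.8
x [ 0.341 -0.84   0.423] y [ 0.158 -0.392 -0.906] z [ 0.927  0.376 -0.002]
shift [ 0.154  0.285 -0.421] turn [-0.192  0.195 -0.885] | mm 106.15387836080046 deg 41.685867374219356
```

```bash
python3 -m pendant '0.015 0.028 -0.042 -0.019 0.02 -0.088 1; 0.035 0.06 -0.09 -0.04 0.043 -0.19 1; 0.055 0.1 -0.147 -0.067 0.07 -0.31 1; 0.077 0.142 -0.21 -0.096 0.1 -0.44 1; 0.1 0.185 -0.273 -0.125 0.127 -0.575 1; 0.123 0.228 -0.337 -0.153 0.156 -0.71 1; 0.145 0.268 -0.396 -0.18 0.184 -0.83 1; 0.154 0.285 -0.421 -0.192 0.195 -0.885 1; 0.154 0.285 -0.421 -0.192 0.195 -0.885 1' 70; python3 - <<'E'
from pl import *
log()
plan(Rtool(-80,65.1),[.42,.08,.11])
for n in("scene","top"):
    d=env.get_image(n); p=proj(d,[.42,.08,.2])[0].astype(int)
    k=4; x0=max(p[0]-80,0);y0=max(p[1]-70,0)
    cv2.imwrite(f"pics/d_{n}.png",cv2.resize(d["color"][y0:y0+140,x0:x0+160],None,fx=k,fy=k,interpolation=cv2.INTER_CUBIC))
    print(n,x0,y0)
E
```

```text
time_s: 10.5
eef_pos: [0.4193, 0.0797, 0.1973]
ee_rot: [-90.7, -65.1, -79.5]
ft_force: [0.2, -0.2, -4.0]
grip_width: 0.055
t 10.50 q [ 40.2  14.6  -7.2 115.7 -51.5 144. ] p [419.3  79.7 197.3] F [ 0.2 -0.2 -4. ] w 55.0
x [ 0.077 -0.414  0.907] y [ 0.154 -0.894 -0.421] z [ 0.985  0.172 -0.005]
shift [-0.396  0.183  0.006] turn [ 0.004  0.005 -0.   ] | mm 87.3054112604502 deg 0.2880571625444578
scene 202 58
top 225 200
```

View pics/d_scene.png

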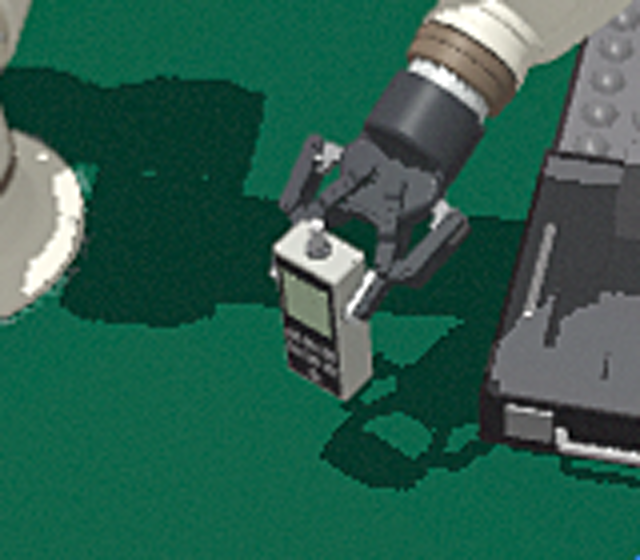

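View pics/d_top.png

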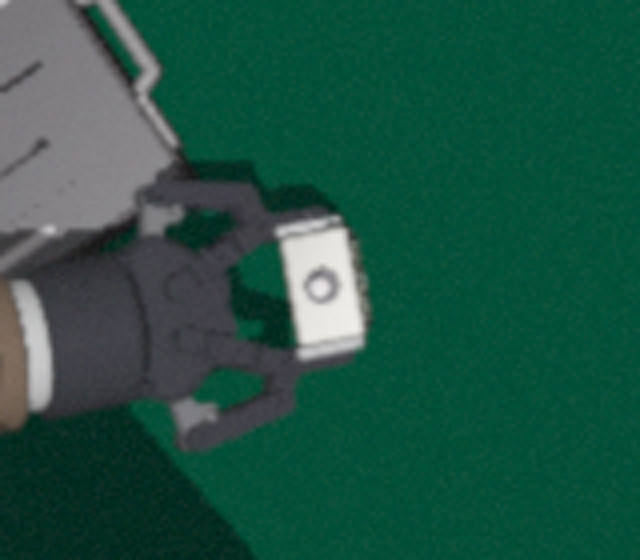

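```bash
python3 -m pendant '-0.05 0.023 0.001 0 0 0 1; -0.13 0.06 0.002 0.002 0.002 0 1; -0.21 0.097 0.003 0.004 0.005 0 1; -0.3 0.138 0.005 0.004 0.005 0 1; -0.36 0.166 0.006 0.004 0.005 0 1; -0.396 0.183 0.006 0.004 0.005 0 1; -0.396 0.183 0.006 0.004 0.005 0 1' 70; python3 - <<'E'
from pl import *
log()
plan(Rtool(-80,65.1),[.42,.08,.10])
plan(Rtool(-80,65.1),[.42,.08,.094])
E
```

```text
time_s: 11.3
eef_pos: [0.4211, 0.0807, 0.1114]
ee_rot: [-89.5, -64.9, -80.4]
ft_force: [0.3, -0.3, -3.9]
grip_width: 0.0551
t 11.30 q [ 40.2  18.9 -11.8 106.2 -51.6 144. ] p [421.1  80.7 111.4] F [ 0.3 -0.3 -3.9] w 55.1
x [ 0.071 -0.419  0.905] y [ 0.159 -0.891 -0.425] z [0.985 0.174 0.003]
shift [-0.051  0.027 -0.006] turn [-0.002 -0.004 -0.005] | mm 11.520482281345595 deg 0.2952657664383802
shift [-0.078  0.039 -0.006] turn [-0.002 -0.004 -0.005] | mm 17.49585799557351 deg 0.2952657664383802
```

```bash
python3 -m pendant '-0.02 0.01 -0.002 0 0 0 1; -0.04 0.02 -0.004 0 0 0 1; -0.055 0.028 -0.005 0 0 0 1; -0.062 0.031 -0.005 0 0 0 1; -0.062 0.031 -0.005 0 0 0 1' 70; python3 -m pendant '-0.004 0.002 0 0 0 0 1; -0.009 0.004 0 0 0 0 1; -0.009 0.004 0 0 0 0 1' ; python3 -m pendant '-0.004 0.002 0 0 0 0 1; -0.009 0.004 0 0 0 0 1; -0.009 0.004 0 0 0 0 1'
```

```text
time_s: 11.8
eef_pos: [0.4202, 0.0802, 0.0975]
ee_rot: [-89.6, -64.9, -80.4]
ft_force: [-0.2, -0.9, -4.3]
grip_width: 0.055
time_s: 12.1
eef_pos: [0.4202, 0.0802, 0.0955]
ee_rot: [-89.6, -64.9, -80.4]
ft_force: [0.7, 0.5, -3.6]
grip_width: 0.0552
time_s: 12.4
eef_pos: [0.4203, 0.0804, 0.0939]
ee_rot: [-89.6, -64.9, -80.3]
ft_force: [-0.6, 0.8, 2.5]
grip_width: 0.0547
```

```bash
python3 -m pendant '0 0 0 0 0 0 1; 0 0 0 0 0 0 1; 0 0 0 0 0 0 1' 20; python3 -m pendant '0 0 0 0 0 0 -0.36; 0 0 0 0 0 0 -0.4; 0 0 0 0 0 0 -0.5; 0 0 0 0 0 0 -0.7; 0 0 0 0 0 0 -1; 0 0 0 0 0 0 -1; 0 0 0 0 0 0 -1;  0 0 0 0 0 0 -1'; python3 - <<'E'
from pl import *
log()
d=env.get_image("scene"); p=proj(d,[.42,.08,.1])[0].astype(int)
k=4; x0=max(p[0]-80,0);y0=max(p[1]-70,0)
cv2.imwrite(f"pics/e_scene.png",cv2.resize(d["color"][y0:y0+140,x0:x0+160],None,fx=k,fy=k,interpolation=cv2.INTER_CUBIC))
E
```

```text
time_s: 12.7
eef_pos: [0.4203, 0.0803, 0.094]
ee_rot: [-89.6, -64.9, -80.3]
ft_force: [0.8, 0.6, 0.4]
grip_width: 0.0551
time_s: 13.5
eef_pos: [0.4202, 0.0803, 0.094]
ee_rot: [-89.6, -64.9, -80.3]
ft_force: [-0.4, 0.5, 0.2]
grip_width: 0.086
t 13.50 q [ 40.2  19.9 -12.6 104.4 -51.6 144. ] p [420.2  80.3  94. ] F [-0.4  0.5  0.2] w 86.0
x [ 0.071 -0.418  0.906] y [ 0.159 -0.891 -0.424] z [0.985 0.174 0.003]
```

View pics/e_scene.png

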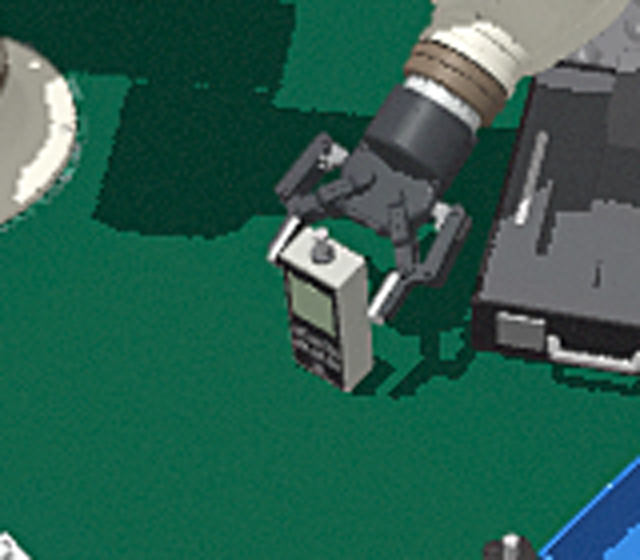

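```bash
python3 -m pendant '0 -0.05 0 0 0 0 -1; 0 -0.15 0 0 0 0 -1; 0 -0.3 0 0 0 0 -1; 0 -0.45 0 0 0 0 -1; 0 -0.5 0 0 0 0 -1; 0 -0.5 0 0 0 0 -1'; python3 - <<'E'
from ik import *
from pl import *
log()
d=env.get_image("top"); e=env.get_image("scene"); 
import pickle; pickle.dump((d,e),open("im1.pkl","wb"))
for n,d in (("top",d),("scene",e)):
    p=proj(d,[.42,.08,.1])[0].astype(int)
    k=5; x0=max(p[0]-50,0);y0=max(p[1]-40,0); print(n,x0,y0)
    cv2.imwrite(f"pics/f_{n}.png",cv2.resize(d["color"][y0:y0+80,x0:x0+100],None,fx=k,fy=k,interpolation=cv2.INTER_CUBIC))
for az,al,p in((-80,40,[.40,.15,.28]),(-80,0,[.40,.08,.3]),(-80,-40,[.41,0,.25]),(-80,-68,[.43,-.04,.12]),(-80,-68,[.42,.08,.07])):
    q=ik(Rtool(az,al),p); print(q.round(0),marg(q).round(1)); 
plan(Rtool(-80,30),[.40,.15,.28])
E
```

```text
time_s: 14.15
eef_pos: [0.4044, 0.1709, 0.1366]
ee_rot: [-89.5, -64.9, -80.3]
ft_force: [-0.6, -0.1, -0.2]
grip_width: 0.0855
t 14.15 q [ 48.6  25.6  -1.1 116.2 -45.2 152. ] p [404.4 170.9 136.6] F [-0.6 -0.1 -0.2] w 85.5
x [ 0.072 -0.419  0.905] y [ 0.161 -0.891 -0.425] z [0.984 0.176 0.004]
top 258 229
scene 234 111
[ 41.   4.   4. 114. -34. 128.] 17.0
[ 11. -13.  -1. 102.   0.  91.] 28.6
[-21.   1.  -2. 110.  33.  52.] 20.2
[-31.  30.  -0. 118.  44.  23.] 12.2
[-20.  23. -14. 104.  54.  33.] 26.8
shift [ 0.691 -0.223 -0.036] turn [-0.003 -0.002  0.776] | mm 145.38402401595226 deg 34.92457395142466
```

View pics/f_top.png

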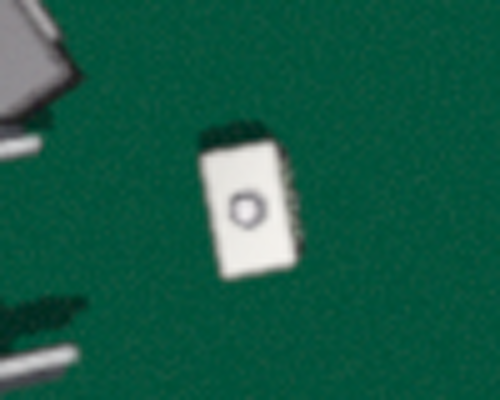

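View pics/f_scene.png

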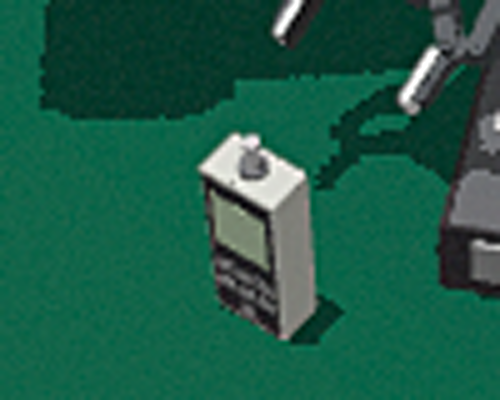

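```bash
python3 - <<'E'
from h import *
import pickle
d,e=pickle.load(open("im1.pkl","rb"))
c=d["color"].astype(int); m=((c.min(2)>120)).astype(np.uint8)
n,l=cv2.connectedComponents(m); m=(l==l[265,307]).astype(np.uint8); print(m.sum())
cs,_=cv2.findContours(m,0,1); P=onz(d,cs[0].reshape(-1,2),.132)[:,:2]*1000
r=cv2.minAreaRect(P.astype(np.float32)); print(r)
mm=cv2.moments(m,True); print(onz(d,[(mm["m10"]/mm["m00"],mm["m01"]/mm["m00"])],.132))
E
```

```text
404
((418.9903869628906, 79.97538757324219), (56.589176177978516, 36.04354476928711), 10.239237785339355)
[[0.41898358 0.0802962  0.132     ]]
```

```bash
python3 -m pendant '0.25 -0.08 -0.01 0 0 0.1 -1; 0.45 -0.15 -0.02 0 0 0.3 -1; 0.69 -0.22 -0.036 0 0 0.5 -1; 0.69 -0.22 -0.036 0 0 0.776 -1; 0.69 -0.22 -0.036 0 0 0.776 -1; 0.69 -0.22 -0.036 0 0 0.776 -1; 0.69 -0.22 -0.036 0 0 0.776 -1'; python3 - <<'E'
from pl import *
log()
plan(Rtool(-80,-10),[.40,.05,.3]);plan(Rtool(-80.1,-40),[.41,-.02,.28])
E
```

```text
time_s: 14.95
eef_pos: [0.3999, 0.1483, 0.2791]
ee_rot: [-89.9, -30.2, -80.1]
ft_force: [0.3, 0.5, 0.0]
grip_width: 0.0854
t 14.95 q [ 36.7  -1.3   2.5 108.4 -26.7 120.3] p [399.9 148.3 279.1] F [0.3 0.5 0. ] w 85.4
x [ 0.148 -0.852  0.502] y [ 0.089 -0.495 -0.865] z [0.985 0.173 0.002]
shift [ 0.471  0.153 -0.084] turn [-0.002 -0.002  0.892] | mm 100.52437814537085 deg 40.1579423919054
shift [ 0.727  0.417 -0.096] turn [-3.000e-03  1.000e-03  1.559e+00] | mm 168.62535652682323 deg 70.15772589064834
```

```bash
python3 -m pendant '0.15 0.05 -0.03 0 0 0.2 -1; 0.3 0.1 -0.05 0 0 0.4 -1; 0.47 0.153 -0.084 0 0 0.6 -1; 0.47 0.153 -0.084 0 0 0.892 -1; 0.47 0.153 -0.084 0 0 0.892 -1; 0.47 0.153 -0.084 0 0 0.892 -1'; python3 - <<'E'
from pl import *
log()
Rt=Rtool(-80.1,-70); t=np.array([.42,.0802,.067])
plan(Rtool(-80.1,-50),[.415,-.04,.25]); plan(Rt,t-.11*Rt[:,1]);print(t-.11*Rt[:,1])
E
```

```text
time_s: 15.55
eef_pos: [0.3999, 0.0485, 0.2974]
ee_rot: [-90.3, 10.1, -80.4]
ft_force: [0.0, 0.0, -0.5]
grip_width: 0.0854
t 15.55 q [  0.3 -12.2  -1.1 102.9   9.9  80.5] p [399.9  48.5 297.4] F [ 0.   0.  -0.5] w 85.4
x [ 0.165 -0.971 -0.175] y [-0.034  0.172 -0.985] z [ 0.986  0.168 -0.004]
shift [0.483 0.155 0.001] turn [ 0.002 -0.007  0.887] | mm 101.52785380973917 deg 39.91772754399669
shift [0.54  0.882 0.132] turn [ 1.000e-03 -8.000e-03  1.331e+00] | mm 208.6218024743867 deg 59.91723659866526
[ 0.43777166 -0.021627    0.10462222]
```

```bash
python3 -m pendant '0.2 0.05 0 0 0 0.2 -1; 0.4 0.1 0 0 0 0.4 -1; 0.48 0.155 0.001 0 -0.007 0.6 -1; 0.48 0.155 0.001 0.002 -0.007 0.887 -1; 0.48 0.155 0.001 0.002 -0.007 0.887 -1; 0.48 0.155 0.001 0.002 -0.007 0.887 -1'; python3 - <<'E'
from pl import *
log()
Rt=Rtool(-80.1,-70); t=np.array([.42,.0802,.067])
plan(Rt,t-.12*Rt[:,1]);print(t-.12*Rt[:,1])
E
```

```text
time_s: 16.15
eef_pos: [0.4142, -0.0395, 0.245]
ee_rot: [-91.2, 50.4, -81.0]
ft_force: [0.0, 0.9, -0.9]
grip_width: 0.0857
t 16.15 q [-28.2  11.3   2.7 118.6  36.9  39.4] p [414.2 -39.5 245. ] F [ 0.   0.9 -0.9] w 85.7
x [ 0.1   -0.629 -0.771] y [-0.142  0.758 -0.637] z [ 0.985  0.173 -0.014]
shift [0.513 0.451 0.141] turn [ 0.01  -0.015  0.435] | mm 139.49957050315226 deg 19.590250008811143
[ 0.43938726 -0.030884    0.10804242]
```

```bash
python3 -m pendant '0.1 0.09 0.03 0 0 0.2 -1; 0.22 0.19 0.06 0.01 -0.015 0.435 -1; 0.35 0.3 0.1 0.01 -0.015 0.435 -1; 0.45 0.4 0.13 0.01 -0.015 0.435 -1; 0.513 0.451 0.141 0.01 -0.015 0.435 -1; 0.513 0.451 0.141 0.01 -0.015 0.435 -1; 0.513 0.451 0.141 0.01 -0.015 0.435 -1'; python3 - <<'E'
from pl import *
log()
Rt=Rtool(-80.1,-70); t=np.array([.42,.0802,.067])
plan(Rt,t-.06*Rt[:,1]);plan(Rt,t)
e=env.get_image("scene");p=proj(e,[.42,.03,.1])[0].astype(int)
k=4; x0=max(p[0]-80,0);y0=max(p[1]-60,0)
cv2.imwrite(f"pics/g_scene.png",cv2.resize(e["color"][y0:y0+120,x0:x0+160],None,fx=k,fy=k,interpolation=cv2.INTER_CUBIC))
E
```

```text
time_s: 16.85
eef_pos: [0.4393, -0.0303, 0.1094]
ee_rot: [-90.0, 69.9, -79.9]
ft_force: [0.8, -0.3, 1.2]
grip_width: 0.0853
t 16.85 q [-29.9  32.1   0.3 118.5  46.   22.3] p [439.3 -30.3 109.4] F [ 0.8 -0.3  1.2] w 85.3
x [ 0.06  -0.339 -0.939] y [-0.164  0.925 -0.344] z [0.985 0.175 0.   ]
shift [0.007 0.3   0.001] turn [0.004 0.001 0.003] | mm 59.955905083526105 deg 0.20694353213003616
shift [0.006 0.6   0.001] turn [0.004 0.001 0.003] | mm 119.94674545601454 deg 0.20694353213003616
```

View pics/g_scene.png

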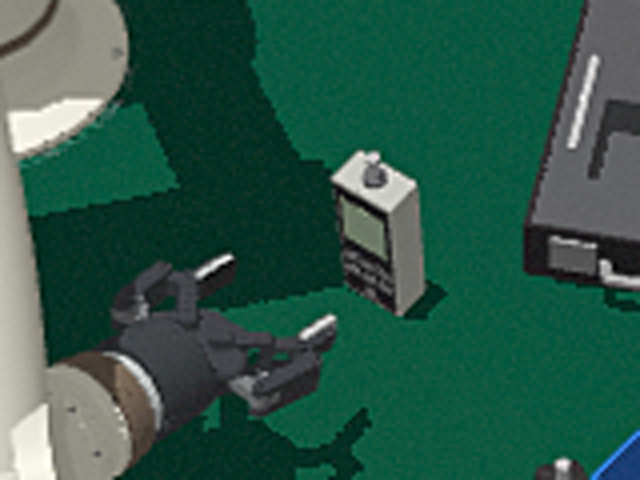

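Aligned with the standing gauge. Approach slowly.

```bash
python3 -m pendant '0.001 0.08 0 0 0 0 -1; 0.003 0.18 0 0 0 0 -1; 0.005 0.28 0 0 0 0 -1; 0.006 0.38 0 0 0 0 -1; 0.006 0.46 0.001 0 0 0 -1; 0.006 0.53 0.001 0 0 0 -1; 0.006 0.58 0.001 0 0 0 -1; 0.006 0.6 0.001 0 0 0 -1; 0.006 0.6 0.001 0 0 0 -1'; python3 - <<'E'
from pl import *
log()
Rt=Rtool(-80.1,-70); t=np.array([.42,.0802,.067])
plan(Rt,t)
E
```

```text
time_s: 17.8
eef_pos: [0.4202, 0.0801, 0.0676]
ee_rot: [-89.7, 69.8, -79.7]
ft_force: [0.6, 0.2, 0.1]
grip_width: 0.0853
t 17.80 q [-19.9  25.4 -12.9 105.2  54.5  30.9] p [420.2  80.1  67.6] F [0.6 0.2 0.1] w 85.3
x [ 0.062 -0.339 -0.939] y [-0.163  0.924 -0.345] z [0.985 0.175 0.002]
shift [ 0.003  0.002 -0.001] turn [0.003 0.003 0.004] | mm 0.6530721171036498 deg 0.24650181255646522
```

```bash
python3 -m pendant '0 0 0 0 0 0 -0.36; 0 0 0 0 0 0 -0.36; 0 0 0 0 0 0 -0.36; 0 0 0 0 0 0 -0.36; 0 0 0 0 0 0 -0.36' 20; python3 -m pendant '0 0 0 0 0 0 -0.3; 0 0 0 0 0 0 1; 0 0 0 0 0 0 1; 0 0 0 0 0 0 1' 20; python3 -m pendant '0 0 0 0 0 0 1; 0 0 0 0 0 0 1' 70
python3 - <<'E'
from pl import *
log()
plan(Rtool(-80.1,-70),[.42,.08,.0676+.15])
plan(Rtool(-80.1,-70),[.42,0,.0676+.15])
E
```

```text
time_s: 18.3
eef_pos: [0.4203, 0.08, 0.0676]
ee_rot: [-89.7, 69.8, -79.7]
ft_force: [-0.7, 0.7, -1.3]
grip_width: 0.0581
time_s: 18.7
eef_pos: [0.4203, 0.0799, 0.0676]
ee_rot: [-89.7, 69.8, -79.7]
ft_force: [0.6, -0.6, 1.1]
grip_width: 0.0558
time_s: 18.9
eef_pos: [0.4203, 0.0799, 0.0677]
ee_rot: [-89.7, 69.8, -79.7]
ft_force: [-0.3, -1.1, 1.5]
grip_width: 0.055
t 18.90 q [-19.9  25.4 -12.9 105.2  54.5  30.9] p [420.3  79.9  67.7] F [-0.3 -1.1  1.5] w 55.0
x [ 0.062 -0.339 -0.939] y [-0.163  0.924 -0.345] z [0.985 0.174 0.002]
shift [-0.704 -0.258 -0.   ] turn [0.002 0.003 0.004] | mm 149.92022287736663 deg 0.23022588306810213
shift [-0.568 -0.628 -0.07 ] turn [0.002 0.003 0.004] | mm 169.89422892579756 deg 0.23022588306810213
```

```bash
python3 - <<'E'
from ik import *
from pl import *
for az,al,p in((-80,-70,[.42,.08,.15]),(-80,-50,[.42,.05,.2]),(-80,-20,[.42,0.02,.25]),(-80,20,[.42,0,.25]),(-100,20,[.43,-.05,.25]),(-125,20,[.45,-.12,.25]),(-150,20,[.5,-.2,.24]),(-180.9,20,[.549,-.271,.2]),(-180.9,20,[.549,-.271,.08])):
    q=ik(Rtool(az,al),p); print(az,al,q.round(0),marg(q).round(1))
plan(Rtool(-79.8,-69.8),[.42,.08,.15])
E
```

```text
-80 -70 [-20.  20. -10. 114.  55.  31.] 16.7
-80 -50 [-18.   5.  -8. 107.  42.  50.] 23.8
-80 -20 [ -9.  -8.  -4. 100.  19.  70.] 30.1
-80 20 [ 13. -13.  -9.  96. -20.  93.] 35.0
-100 20 [  5.  -7.  -4.  99. -19. 106.] 31.5
-125 20 [ -5.   2.   5. 103. -17. 121.] 27.2
-150 20 [-15.  17.  20. 108. -14. 137.] 22.4
-180.9 20 [-23.  33.  37. 113.  -7. 159.] 17.5
-180.9 20 [-23.  32.  23. 100.  -7. 159.] 20.9
shift [-0.387 -0.141 -0.001] turn [-0.004  0.001 -0.001] | mm 82.32057136797162 deg 0.19501792623724623
```

```bash
python3 -m pendant '-0.015 -0.005 0 0 0 0 1; -0.05 -0.018 0 0 0 0 1; -0.11 -0.04 0 0 0 0 1; -0.19 -0.069 0 0 0 0 1; -0.27 -0.098 0 0 0 0 1; -0.34 -0.124 0 0 0 0 1; -0.387 -0.141 0 0 0 0 1; -0.387 -0.141 0 0 0 0 1' 70
python3 - <<'E'
from pl import *
log()
plan(Rtool(-80,-35),[.42,.03,.23])
E
```

```text
time_s: 19.7
eef_pos: [0.4205, 0.08, 0.1514]
ee_rot: [-89.4, 69.8, -79.4]
ft_force: [-0.3, -0.8, -4.4]
grip_width: 0.0551
t 19.70 q [-19.9  19.6 -10.1 113.7  54.5  30.9] p [420.5  80.  151.4] F [-0.3 -0.8 -4.4] w 55.1
x [ 0.064 -0.34  -0.938] y [-0.162  0.924 -0.346] z [0.985 0.174 0.004]
shift [-0.284 -0.367 -0.045] turn [-0.002  0.004 -0.773] | mm 93.1944048533296 deg 34.77367869648351
```

```bash
python3 -m pendant '-0.03 -0.04 -0.004 0 0 -0.07 1; -0.07 -0.09 -0.01 0 0 -0.18 1; -0.12 -0.15 -0.02 0 0 -0.31 1; -0.17 -0.22 -0.03 0 0 -0.45 1; -0.22 -0.285 -0.035 0 0 -0.59 1; -0.265 -0.34 -0.04 0 0 -0.71 1; -0.284 -0.367 -0.045 0 0 -0.773 1; -0.284 -0.367 -0.045 0 0 -0.773 1' 70
python3 - <<'E'
from pl import *
log()
plan(Rtool(-80,5),[.42,.0,.25])
E
```

```text
time_s: 20.5
eef_pos: [0.42, 0.0301, 0.2313]
ee_rot: [-89.6, 34.9, -79.7]
ft_force: [0.8, -0.3, -3.0]
grip_width: 0.0551
t 20.50 q [-15.2  -2.4  -5.3 103.4  31.3  60. ] p [420.   30.1 231.3] F [ 0.8 -0.3 -3. ] w 55.1
x [ 0.147 -0.807 -0.572] y [-0.095  0.564 -0.82 ] z [0.985 0.175 0.006]
shift [ 0.068 -0.162 -0.026] turn [-0.007  0.004 -0.886] | mm 35.465062207580026 deg 39.87601278577124
```

```bash
python3 -m pendant '0.006 -0.014 -0.002 0 0 -0.08 1; 0.014 -0.033 -0.005 -0.001 0 -0.19 1; 0.024 -0.058 -0.009 -0.003 0.002 -0.32 1; 0.035 -0.083 -0.013 -0.004 0.002 -0.46 1; 0.046 -0.11 -0.017 -0.005 0.003 -0.6 1; 0.057 -0.136 -0.022 -0.006 0.004 -0.74 1; 0.065 -0.155 -0.025 -0.007 0.004 -0.85 1; 0.068 -0.162 -0.026 -0.007 0.004 -0.886 1; 0.068 -0.162 -0.026 -0.007 0.004 -0.886 1' 70
python3 - <<'E'
from pl import *
log()
plan(Rtool(-115,20),[.44,-.08,.25])
E
```

```text
time_s: 21.4
eef_pos: [0.4195, 0.0007, 0.2487]
ee_rot: [-90.2, -4.9, -79.9]
ft_force: [-0.1, 0.1, -4.5]
grip_width: 0.0552
t 21.40 q [  3.2 -13.2  -7.1  95.7  -4.8  83.1] p [419.5   0.7 248.7] F [-0.1  0.1 -4.5] w 55.2
x [ 0.175 -0.981  0.085] y [ 0.012 -0.084 -0.996] z [ 0.985  0.175 -0.003]
shift [0.414 0.029 0.03 ] turn [-0.165  0.764 -0.325] | mm 83.3022729294901 deg 38.09729927293631
```

```bash
python3 -m pendant '0.04 0.003 0.003 -0.015 0.07 -0.03 1; 0.09 0.007 0.007 -0.037 0.17 -0.073 1; 0.15 0.011 0.011 -0.063 0.29 -0.124 1; 0.22 0.015 0.016 -0.09 0.42 -0.178 1; 0.29 0.02 0.021 -0.117 0.54 -0.23 1; 0.35 0.025 0.025 -0.14 0.65 -0.276 1; 0.4 0.028 0.029 -0.16 0.74 -0.315 1; 0.414 0.029 0.03 -0.165 0.764 -0.325 1; 0.414 0.029 0.03 -0.165 0.764 -0.325 1' 70
python3 - <<'E'
from pl import *
log()
plan(Rtool(-150,20),[.50,-.18,.24])
E
```

```text
time_s: 22.3
eef_pos: [0.4399, -0.0802, 0.2488]
ee_rot: [-90.2, -20.0, -114.9]
ft_force: [0.1, 0.2, -3.3]
grip_width: 0.0549
t 22.30 q [  0.3  -2.    1.1 102.  -17.9 116.7] p [439.9 -80.2 248.8] F [ 0.1  0.2 -3.3] w 54.9
x [-0.396 -0.852  0.341] y [-0.147 -0.308 -0.94 ] z [ 0.906 -0.423 -0.003]
shift [0.291 0.151 0.484] turn [-0.262  0.732  0.   ] | mm 116.8889832963487 deg 34.9947134646154
```

```bash
python3 -m pendant '0.026 0.014 0.044 -0.024 0.066 0 1; 0.064 0.033 0.106 -0.058 0.16 0 1; 0.11 0.057 0.18 -0.098 0.275 0 1; 0.16 0.083 0.266 -0.144 0.4 0 1; 0.205 0.107 0.34 -0.185 0.516 0 1; 0.248 0.13 0.41 -0.223 0.624 0 1; 0.28 0.146 0.466 -0.252 0.704 0 1; 0.291 0.151 0.484 -0.262 0.732 0 1; 0.291 0.151 0.484 -0.262 0.732 0 1' 70
python3 - <<'E'
from pl import *
log()
plan(Rtool(-180.9,20),[.549,-.271,.16])
E
```

```text
time_s: 23.2
eef_pos: [0.5, -0.1802, 0.2396]
ee_rot: [-90.1, -20.0, -149.9]
ft_force: [-0.1, -0.1, -4.3]
grip_width: 0.0551
t 23.20 q [-13.1  16.1  19.6 108.4 -13.5 138.6] p [ 500.  -180.2  239.6] F [-0.1 -0.1 -4.3] w 55.1
x [-0.813 -0.471  0.342] y [-0.297 -0.17  -0.94 ] z [ 0.501 -0.866 -0.002]
shift [-0.121  0.378  0.516] turn [-0.233  0.647  0.001] | mm 130.25970349784959 deg 30.9335640201547
```

```bash
python3 -m pendant '-0.01 0.03 0.045 -0.02 0.055 0 1; -0.025 0.08 0.11 -0.05 0.14 0 1; -0.045 0.14 0.19 -0.086 0.24 0 1; -0.068 0.21 0.29 -0.13 0.36 0 1; -0.09 0.28 0.38 -0.17 0.48 0 1; -0.108 0.335 0.458 -0.207 0.574 0 1; -0.118 0.368 0.502 -0.227 0.63 0 1; -0.121 0.378 0.516 -0.233 0.647 0 1; -0.121 0.378 0.516 -0.233 0.647 0 1' 70
python3 - <<'E'
from pl import *
log()
Rt=Rtool(-180.9,20.2)
plan(Rt,[.5505,-.271,.105]);plan(Rt,[.5505,-.271,.085])
for n in("scene","top"):
    d=env.get_image(n); p=proj(d,[.55,-.27,.1])[0].astype(int)
    k=5; x0=max(p[0]-60,0);y0=max(p[1]-60,0); print(n,x0,y0)
    cv2.imwrite(f"pics/h_{n}.png",cv2.resize(d["color"][y0:y0+115,x0:x0+130],None,fx=k,fy=k,interpolation=cv2.INTER_CUBIC))
E
```

```text
time_s: 24.1
eef_pos: [0.5488, -0.271, 0.1596]
ee_rot: [-90.0, -20.1, 179.1]
ft_force: [-0.3, -0.4, -3.3]
grip_width: 0.0549
t 24.10 q [-23.   32.1  31.7 108.3  -7.4 159.1] p [ 548.8 -271.   159.6] F [-0.3 -0.4 -3.3] w 54.9
x [-0.939  0.015  0.343] y [-0.343  0.006 -0.939] z [-0.016 -1.    -0.   ]
shift [-0.102  0.254  0.   ] turn [ 0.     0.    -0.003] | mm 54.655022126430666 deg 0.14442164296172072
shift [-0.136  0.348  0.   ] turn [ 0.     0.    -0.003] | mm 74.6481901262113 deg 0.14442164296172072
scene 156 192
top 397 151
```

View pics/h_scene.png

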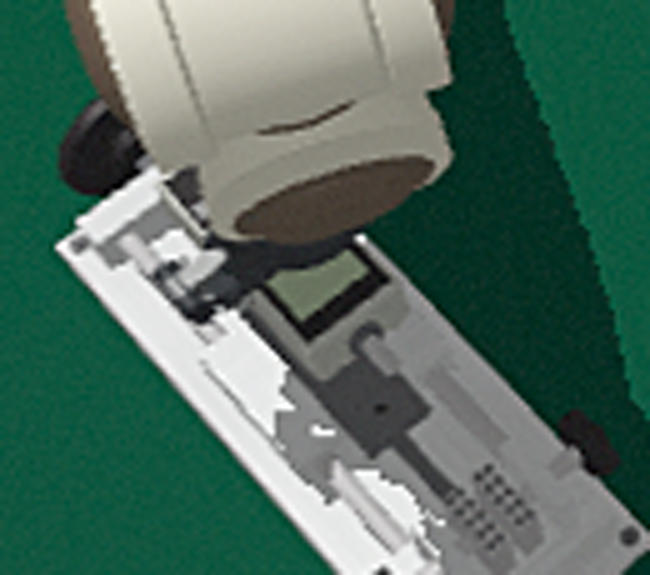

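View pics/h_top.png

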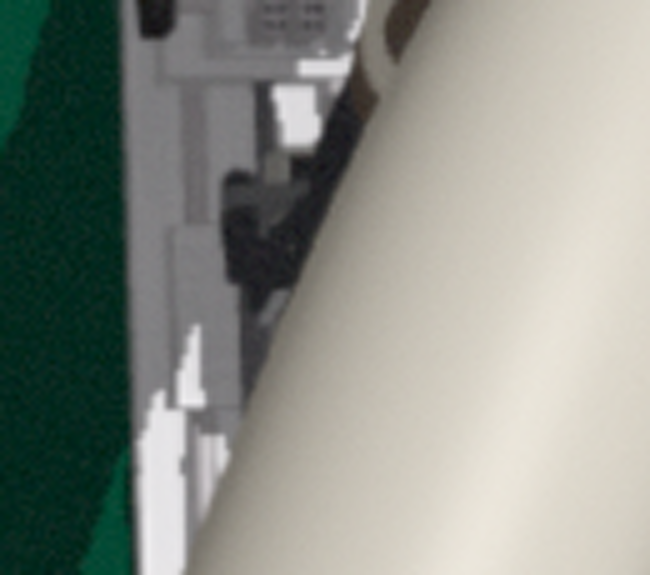

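```bash
python3 - <<'E'
from meas import *
from scipy.ndimage import map_coordinates
d,e=pickle.load(open("im0.pkl","rb"))
c=np.array([.5488,-.271,.060]); yw=np.radians(-.92)
u=np.array([np.cos(yw),np.sin(yw),0]); v=np.array([-u[1],u[0],0])
for nm,im in(("top",d),("scene",e)):
    g=im["color"].astype(float).mean(2)
    def prof(cc,n,off,ts,a):
        s=np.linspace(-.012,.012,25); acc=0
        for t in ts: acc=acc+map_coordinates(g,[*proj(im,cc+a*t+n*(off+s)[:,None]).T[::-1]],order=1)
        return (acc/len(ts)).round().astype(int)
    print(nm); ts=np.linspace(-.035,.035,29)
    print("+y",prof(c,v,.02,ts,u)); print("-y",prof(c,-v,.02,ts,u))
    ts=np.linspace(-.012,.012,9)
    print("+x",prof(c,u,.068,ts,v)); print("-x",prof(c,-u,.068,ts,v))
E
```

```text
top
+y [164 164 164 164 164 164 164 163 163 161 156 146 141 150 173 203 232 248
 253 255 255 255 255 255 255]
-y [161 160 160 160 161 161 162 164 169 178 193 212 230 244 253 255 255 255
 255 255 255 255 255 255 255]
+x [158 160 160 160 160 160 160 161 161 164 169 174 182 191 197 202 206 206
 206 206 206 205 205 205 205]
-x [161 162 163 163 163 163 163 162 162 161 160 164 180 197 202 204 206 206
 207 207 207 207 207 207 207]
scene
+y [144 144 143 143 143 143 142 140 138 137 142 159 185 214 238 249 251 248
 246 245 245 245 245 245 245]
-y [141 141 141 141 142 143 144 144 143 139 129 126 151 197 234 250 254 254
 253 252 252 252 252 251 251]
+x [135 137 141 143 144 145 145 146 146 147 148 149 151 149 135 110  85  73
  78  93 110 121 125 127 130]
-x [139 138 137 136 135 136 143 156 172 186 196 202 206 206 204 203 203 205
 204 203 203 204 204 203 203]
```

```bash
python3 - <<'E'
from pl import *
Rt=Rtool(-180.9,20.2)
plan(Rt,[.5516,-.2706,.105]);plan(Rt,[.5516,-.2706,.085])
E
```

```text
shift [-0.108  0.257  0.   ] turn [-0.001  0.001 -0.005] | mm 55.784652118340894 deg 0.22866852160763157
shift [-0.142  0.351  0.   ] turn [-0.001  0.001 -0.005] | mm 75.76797842336559 deg 0.22866852160763157
```

```bash
python3 -m pendant '-0.01 0.025 0 0 0 0 1; -0.03 0.07 0 0 0 -0.005 1; -0.055 0.13 0 0 0 -0.005 1; -0.08 0.19 0 0 0 -0.005 1; -0.1 0.24 0 0 0 -0.005 1; -0.12 0.29 0 0 0 -0.005 1; -0.135 0.33 0 0 0 -0.005 1; -0.142 0.351 0 0 0 -0.005 1; -0.142 0.351 0 0 0 -0.005 1' 70
python3 - <<'E'
from pl import *
log()
Rt=Rtool(-180.9,20.2)
plan(Rt,[.5516,-.2706,.079]);plan(Rt,[.5516,-.2706,.077])
d=env.get_image("scene"); p=proj(d,[.55,-.27,.1])[0].astype(int)
k=5; x0=max(p[0]-60,0);y0=max(p[1]-60,0)
cv2.imwrite(f"pics/i.png",cv2.resize(d["color"][y0:y0+115,x0:x0+130],None,fx=k,fy=k,interpolation=cv2.INTER_CUBIC))
E
```

```text
time_s: 25.1
eef_pos: [0.5514, -0.2705, 0.0844]
ee_rot: [-90.0, -20.3, 179.2]
ft_force: [-0.4, 0.5, -3.0]
grip_width: 0.0552
t 25.10 q [-22.9  32.8  24.3 100.4  -7.5 159.2] p [ 551.4 -270.5   84.4] F [-0.4  0.5 -3. ] w 55.2
x [-0.938  0.014  0.346] y [-0.346  0.005 -0.938] z [-0.014 -1.    -0.   ]
shift [-0.01   0.025  0.001] turn [-0.001  0.001  0.001] | mm 5.3877144913264825 deg 0.0918801334322264
shift [-0.014  0.034  0.001] turn [-0.001  0.001  0.001] | mm 7.386259799827739 deg 0.0918801334322264
```

View pics/i.png

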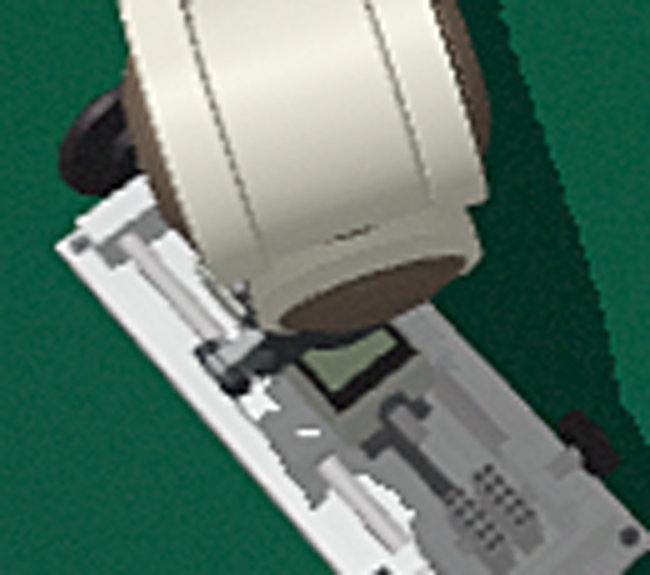

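```bash
python3 -m pendant '-0.003 0.008 0 0 0 0 1; -0.007 0.016 0 0 0 0 1; -0.01 0.025 0 0 0 0 1; -0.01 0.025 0 0 0 0 1' 70; python3 -m pendant '-0.001 0.003 0 0 0 0 1; -0.002 0.005 0 0 0 0 1; -0.002 0.005 0 0 0 0 1'; python3 -m pendant '-0.001 0.003 0 0 0 0 1; -0.002 0.005 0 0 0 0 1; -0.002 0.005 0 0 0 0 1'
```

```text
time_s: 25.55
eef_pos: [0.5517, -0.2705, 0.0794]
ee_rot: [-90.0, -20.2, 179.2]
ft_force: [0.4, -0.7, -4.7]
grip_width: 0.055
time_s: 25.85
eef_pos: [0.5517, -0.2705, 0.0783]
ee_rot: [-90.0, -20.2, 179.2]
ft_force: [0.1, -0.2, -3.7]
grip_width: 0.0553
time_s: 26.15
eef_pos: [0.5517, -0.2705, 0.0778]
ee_rot: [-90.0, -20.2, 179.2]
ft_force: [-1.2, 0.6, 2.1]
grip_width: 0.0555
```

```bash
python3 -m pendant '0 0.002 0 0 0 0 1; 0 0.002 0 0 0 0 1; 0 0.002 0 0 0 0 1' 20; python3 -m pendant '0 0 0 0 0 0 -0.33; 0 0 0 0 0 0 -0.36; 0 0 0 0 0 0 -0.4; 0 0 0 0 0 0 -0.5; 0 0 0 0 0 0 -0.6; 0 0 0 0 0 0 -0.8; 0 0 0 0 0 0 -1; 0 0 0 0 0 0 -1;  0 0 0 0 0 0 -1'
```

```text
time_s: 26.45
eef_pos: [0.5517, -0.2705, 0.0778]
ee_rot: [-90.0, -20.2, 179.2]
ft_force: [-0.0, 0.7, 2.5]
grip_width: 0.0551
time_s: 27.35
eef_pos: [0.5517, -0.2705, 0.0778]
ee_rot: [-90.0, -20.2, 179.2]
ft_force: [0.2, -0.4, 0.2]
grip_width: 0.0852
```

```bash
python3 -m pendant '0 -0.04 0 0 0 0 -1; 0 -0.12 0 0 0 0 -1; 0 -0.22 0 0 0 0 -1; 0 -0.34 0 0 0 0 -1; 0 -0.46 0 0 0 0 -1; 0 -0.5 0 0 0 0 -1; 0 -0.5 0 0 0 0 -1'; python3 - <<'E'
from pl import *
from ik import ik,marg
log()
q=ik(Rtool(-181,0),[.4,-.02,.3]);print(q,marg(q))
plan(Rtool(-181,0),[.5,-.08,.3])
E
```

```text
time_s: 28.05
eef_pos: [0.5871, -0.2711, 0.1733]
ee_rot: [-89.9, -20.0, 179.2]
ft_force: [-0.2, 0.1, 0.1]
grip_width: 0.0855
t 28.05 q [-21.8  38.8  43.  113.   -7.1 160.2] p [ 587.1 -271.1  173.3] F [-0.2  0.1  0.1] w 85.5
x [-0.939  0.014  0.343] y [-0.343  0.003 -0.939] z [-0.014 -1.     0.001]
[ -2.86240523 -13.65820318  -1.55457243 102.10363075   0.
 178.13759477] 1.8624052261117185
shift [ 0.639 -0.443 -0.948] turn [-0.003  0.004  0.445] | mm 245.2439882361566 deg 20.038559170926654
```

```bash
python3 -m pendant '0.1 -0.2 -0.1 0 0 0.1 -1; 0.3 -0.4 -0.3 0 -0.1 0.2 -1; 0.64 -0.44 -0.95 0 -0.3 0.44 -1; 0.64 -0.44 -0.95 0 -0.5 0.44 -1; 0.64 -0.44 -0.95 0 -0.5 0.44 -1; 0.64 -0.44 -0.95 0 -0.5 0.44 -1; 0.64 -0.44 -0.95 0 -0.5 0.44 -1'; python3 - <<'E'
from pl import *
log()
plan(Rtool(-110,0),[.38,.12,.33])
E
```

```text
time_s: 28.75
eef_pos: [0.4981, -0.0776, 0.3016]
ee_rot: [-93.6, 0.9, -158.6]
ft_force: [0.6, -0.9, 0.1]
grip_width: 0.0854
t 28.75 q [-10.7   1.3  12.2 102.    3.6 147.8] p [498.1 -77.6 301.6] F [ 0.6 -0.9  0.1] w 85.4
x [-0.931 -0.364 -0.016] y [-0.009  0.065 -0.998] z [ 0.364 -0.929 -0.063]
shift [ 0.188 -0.073 -1.142] turn [ 0.067 -1.08  -0.053] | mm 231.95218240070838 deg 48.75384803687452
```

```bash
python3 -m pendant '0.15 -0.07 -0.3 0 -0.2 0 -1; 0.19 -0.07 -1 0 -0.5 0 -1; 0.19 -0.07 -1 0 -0.9 0 -1; 0.19 -0.07 -1 0 -0.9 0 -1; 0.19 -0.07 -1 0 -0.9 0 -1; 0.19 -0.07 -1 0 -0.9 0 -1'; python3 - <<'E'
from pl import *
import pickle
log()
d=env.get_image("top"); e=env.get_image("scene"); pickle.dump((d,e),open("im2.pkl","wb"))
cv2.imwrite("pics/j_full.png",e["color"]); cv2.imwrite("pics/j_top.png",d["color"])
cv2.imwrite("pics/j_c.png",cv2.resize(d["color"][140:260,405:505],None,fx=5,fy=5,interpolation=cv2.INTER_CUBIC))
cv2.imwrite("pics/j_s.png",cv2.resize(e["color"][200:330,165:300],None,fx=4.5,fy=4.5,interpolation=cv2.INTER_CUBIC))
E
```

```text
time_s: 29.35
eef_pos: [0.3896, 0.0944, 0.3274]
ee_rot: [-92.2, 3.0, -117.9]
ft_force: [0.9, -1.3, 0.3]
grip_width: 0.0851
t 29.35 q [ 11.1 -12.8   2.3 104.8   3.7 129. ] p [389.6  94.4 327.4] F [ 0.9 -1.3  0.3] w 85.1
x [-0.468 -0.882 -0.053] y [-0.009  0.065 -0.998] z [ 0.884 -0.466 -0.038]
```

View pics/j_full.png

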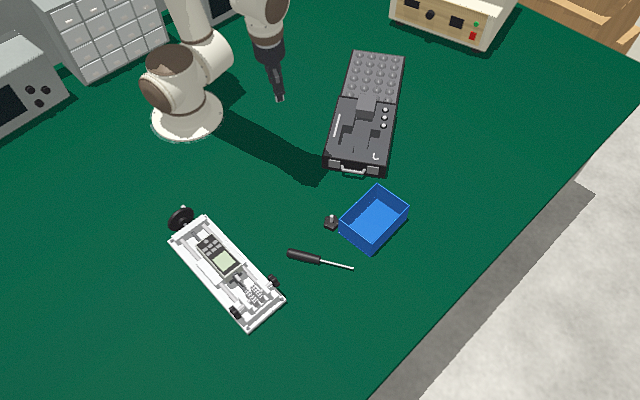

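View pics/j_c.png

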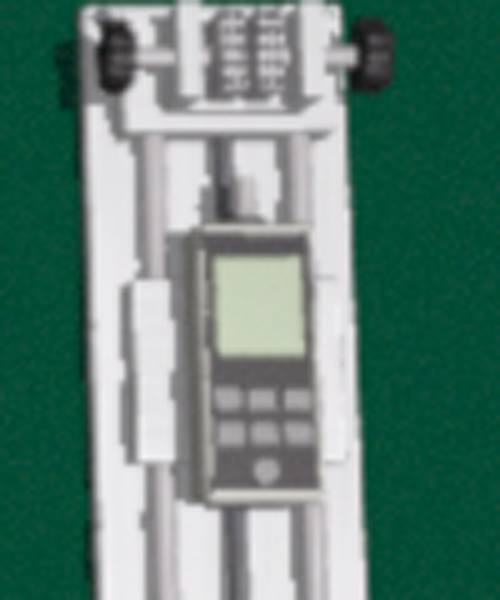

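View pics/j_s.png

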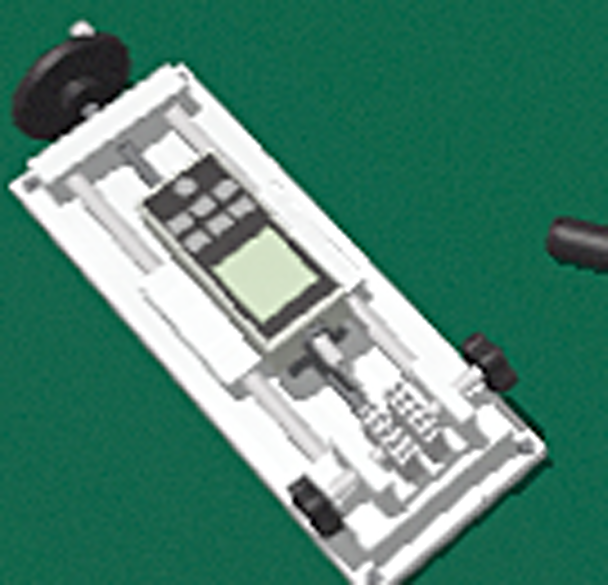

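```bash
python3 - <<'E'
from h import *
import pickle
d,e=pickle.load(open("im2.pkl","rb")); d0,e0=pickle.load(open("im0.pkl","rb"))
for nm,im in(("top",d),("scene",e)):
    K=proj(im,[.55,-.271,.094])[0]; c=im["color"].astype(int)
    # display (greenish) mask and face dark mask
    g=((c[...,1]>c[...,0]+12)&(c[...,2]>120)).astype(np.uint8)
    dk=(c.max(2)<115).astype(np.uint8)
    for lab,m in(("disp",g),("face",((c.max(2)<115)|(g>0)).astype(np.uint8))):
        w=np.zeros_like(m); x,y=K.astype(int); w[y-40:y+40,x-35:x+35]=m[y-40:y+40,x-35:x+35]
        if lab=="face": w=cv2.morphologyEx(w,cv2.MORPH_OPEN,np.ones((3,3)))
        w=cv2.morphologyEx(w,cv2.MORPH_CLOSE,np.ones((5,5)))
        n,l,st,ce=cv2.connectedComponentsWithStats(w); i=1+np.argmax(st[1:,4])
        cs,_=cv2.findContours((l==i).astype(np.uint8),0,1)
        P=onz(im,cs[0].reshape(-1,2),.094)[:,:2]*1000
        r=cv2.minAreaRect(P.astype(np.float32)); print(nm,lab,st[i],np.round(r[0],1),np.round(r[1],1),round(r[2],2))
E
```

```text
top disp [447 191  19  21 361] [ 574.5 -270.5] [42.  47.5] 88.9
top face [ 475  171   16   80 1142] [ 552.  -330.8] [ 35.3 187.6] 86.63
scene disp [212 250  24  22 270] [ 577.1 -270.4] [48.6 39.8] 0.85
scene face [ 207  213   44   46 1124] [ 525.9 -175.3] [ 90.2 188.1] 88.83
```

```bash
python3 - <<'E'
from meas import *
from scipy.ndimage import map_coordinates
d,e=pickle.load(open("im2.pkl","rb"))
c=np.array([.5488,-.2705,.094]); yw=np.radians(-.92)
u=np.array([np.cos(yw),np.sin(yw),0]); v=np.array([-u[1],u[0],0])
X=cloud(d); q=proj(d,c+u*.0).astype(int)[0]
print("z front/back", [np.median(X[r-2:r+3,q[0]-6:q[0]+7,2]).round(4) for r in (190,200,210,220,230,237)])
for nm,im in(("top",d),("scene",e)):
    g=im["color"].astype(float).mean(2)
    for lab,n,off,ts,a in(("+y",v,.028,np.linspace(-.05,.05,31),u),("-y",-v,.028,np.linspace(-.05,.05,31),u),("+x",u,.066,np.linspace(-.022,-.012,9),v),("-x",-u,.066,np.linspace(-.02,.02,15),v)):
        s=np.linspace(-.010,.010,21)
        print(nm,lab,np.mean([map_coordinates(g,[*proj(im,c+a*t+n*(off+s)[:,None]).T[::-1]],order=1) for t in ts],0).round().astype(int))
    # yaw from dark-face long edges
    for lab,n in(("+y",v),("-y",-v)):
        P=[]
        for t in np.linspace(-.05,.05,41):
            s=np.linspace(.016,.030,57); val=map_coordinates(g,[*proj(im,c+u*t+n*s[:,None]).T[::-1]],order=1)
            P.append((t,s[np.argmax(np.gradient(np.convolve(val,np.ones(7)/7,"same"))[6:-6])+6]))
        P=np.array(P); f=np.polyfit(*P.T,1); r=P[:,1]-np.polyval(f,P[:,0]); P=P[abs(r)<.001]; f=np.polyfit(*P.T,1); print(nm,lab,"slope",np.degrees(f[0]).round(2),"off",(f[1]*1000).round(2),len(P))
E
```

```text
z front/back [np.float64(0.0951), np.float64(0.0951), np.float64(0.0949), np.float64(0.0954), np.float64(0.095), np.float64(0.095)]
top +y [153 146 136 126 119 120 129 143 154 150 138 125 112 103 100 100 104 112
 119 124 129]
top -y [151 144 135 125 120 125 140 161 183 201 214 222 227 229 229 230 230 230
 229 227 225]
top +x [ 90  94 103 113 134 156 170 181 184 169 154 153 154 154 155 156 156 157
 157 158 158]
top -x [108 108 116 123 155 186 196 196 188 169 150 142 134 143 158 168 172 176
 176 176 176]
top +y slope 0.62 off 24.74 37
top -y slope -0.13 off 25.33 32
scene +y [163 159 145 123  99  88  96 125 162 195 216 227 233 238 242 245 247 247
 246 246 246]
scene -y [154 140 120  98  91 112 153 188 199 183 158 137 133 158 200 235 250 253
 250 243 237]
scene +x [ 77  79  78  75  74  85 117 160 203 230 233 219 195 167 142 127 122 123
 125 126 127]
scene -x [ 80  91 122 165 200 218 223 219 216 215 215 215 214 213 213 213 211 211
 212 214 215]
scene +y slope 0.84 off 25.66 39
scene -y slope -0.03 off 23.75 41
```

```bash
python3 - <<'E'
from h import *
import pickle
from bench import env
d,e=pickle.load(open("im2.pkl","rb")); d0,e0=pickle.load(open("im0.pkl","rb"))
D=np.abs(d["color"].astype(int)-d0["color"]).max(2)
for n,(a,b,c,f) in dict(bin=(110,170,250,328),knob=(168,190,312,334),driver=(120,186,342,390)).items(): print(n,(D[a:b,c:f]>40).sum())
s=env.state(); print(s["time_s"],s["ft_force"],s["grip_width"])
print(env.job_done())
E
```

```text
bin 0
knob 0
driver 0
29.45 [ 0.26659921 -0.22056117 -0.06142939] 0.0851000543865007
the job is handed in; nothing more can be done
None
```

The force gauge is lying display up on the carriage plate, with its shaft pointing at the specimen clamp. The job was handed in at 29.45 s.

**What I did:**
- I gripped the gauge in the finger wells and raised the shaft end 20° while shifting it about 13 mm towards the shaft, flat end low. Then I drew it about 75 mm along its length, out from under the overhang.
- I stood it on its flat end on the clear bench, let go, and gripped it again from the display side.
- I laid it on the plate, opened the gripper and backed away clear of everything.

**Last checks:**

| Check | Result |
|---|---|
| Level | Top face reads about 95 mm high along its whole length (94 expected) |
| Centring along the plate | Within the measuring error in the top view. The scene camera reads about 3 mm further along x, but the plate shows the same offset, so it looks like a calibration difference |
| Centring across the plate | Within about 1 mm, though the two cameras disagreed on the plate's own position by about 1.4 mm |
| Squareness | About 0.4° average, with single edge readings scattered from 0 to 0.8° |
| Forces | Every wrist reading stayed below 5 N, including at both set-downs |
| Bin, knob, screwdriver | No change in the top picture between start and end |

No check failed outright; the two camera disagreements are in the table. I ran no separate check on whether the carriage shifted along the stand. I took no pictures after handing in.

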